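Roll-gauge roller bars and reject the bent one

TASK

One of the three roller bars on the black stone plate is bent: find it by rolling every bar gently along the plate into the blue gauge and under its clear rails, never carrying one over. Sound bars roll freely through and stay lying across the plate beyond the gauge; the one that lifts and binds under the rails must not be forced, so back it out and lay it down in the red tray without dropping it. Leave everything else where it is.

Things in the scene. Friction and masses are not known exactly. Their poses are not given: they have to be found in the camera images.
- bar_a: Roller bar, one of three alike: aluminium, 20 mm thick, body 158 mm long plus an 8 mm pin at each end, hollow, 0.09-0.16 kg. One of the three (unknown) has its last 50 mm at each end bent 8 mm off line (one end at right angles to the other). Origin: on the axis at mid-length, 10 mm above the plate; x along the bar, y and z turn as it rolls. Grip or push it at mid-length; a gentle push rolls it.
- bar_b: Roller bar, one of three alike: aluminium, 20 mm thick, body 158 mm long plus an 8 mm pin at each end, hollow, 0.09-0.16 kg. One of the three (unknown) has its last 50 mm at each end bent 8 mm off line (one end at right angles to the other). Origin: on the axis at mid-length, 10 mm above the plate; x along the bar, y and z turn as it rolls. Grip or push it at mid-length; a gentle push rolls it.
- bar_c: Roller bar, one of three alike: aluminium, 20 mm thick, body 158 mm long plus an 8 mm pin at each end, hollow, 0.09-0.16 kg. One of the three (unknown) has its last 50 mm at each end bent 8 mm off line (one end at right angles to the other). Origin: on the axis at mid-length, 10 mm above the plate; x along the bar, y and z turn as it rolls. Grip or push it at mid-length; a gentle push rolls it.
- plate: Black stone plate, fixed, level, 240 (x) by 530 mm (y), 30 mm thick, an aluminium lip 7 mm high along each short end (256 to 264 mm from the middle). Origin: centre of its underside, on the table; top face at 30 mm. The bars start on its -y half, lying along its x, 60 mm or more apart centre to centre, and are rolled towards its +y end.
- gauge: Roll gauge fixed on the plate: two blue walls (inner faces at x = +-100 mm) carry clear rails over the ends of a passing bar: underside 21.6 mm, top 32 mm above the plate, y -35 to +35 mm. Open slot between the rails (x -35 to +35 mm) lets fingers go along. Origin: mid-gauge on the plate's top; bars pass towards its +y, lying along its x.
- gauge_mouth (a point): Middle of the gauge's entry edge, 10 mm above the plate. A sound bar rolls through freely, hardly felt. The bent one lifts as it turns and wedges at this edge or up to 30 mm further in: the push, elsewhere under 2 N but for short bumps, rises past 4 N and stays. Stop there; pushing on soon gives over 25 N between bar and gauge, which is too much. Drawn back slowly to -y, well clear, it comes free, perhaps askew.
- tray: Red open reject tray, fixed, 230 mm (x) by 110 mm (y), 35 mm high, walls and floor 4 mm thick. Origin: centre of its underside, on the table. A bar fits in it lying along the tray's x axis.
- cold_block: Bystander: pink cooling block, 75 x 110 x 25 mm. Origin: centre of its underside.
- beaker: Bystander: glass beaker, 70 mm across, 80 mm tall. Origin: centre of its underside.
There are look-alikes about, which are no part of the job. Leave any purple look-alike of the bar_c alone. What is shaped like the bar_a but brown is not meant.

How it is judged:
On the way:
1. a bar has been tried in the gauge and has bound against its rails (only the bent one does) (contact force between any of bar_a, bar_b, bar_c and gauge above 1 N), for 0.02 s.
At the end, for the whole second after the job is handed in: Two bars at rest on the plate, over 43 mm past the middle of the gauge (clear of its rails), before the end lip and within 0.35 rad of straight across; the other at rest on the red tray's floor, its middle within 50 mm of the tray's middle in tray x and y and under 28 mm high (((x of bar_a in the frame of tray between -0.05 and 0.05 m and y of bar_a in the frame of tray between -0.05 and 0.05 m and height (world z) of bar_a below 0.028 m and linear speed of bar_a below 0.03 m/s and y of each of bar_b, bar_c in the frame of gauge above 0.043 m and y of each of bar_b, bar_c in the frame of plate below 0.257 m and z of bar_b in the frame of plate between 0.033 and 0.048 m and angle between the x axis of each of bar_b, bar_c and the x axis of plate, either way round below 0.35 rad and linear speed of each of bar_b, bar_c below 0.02 m/s and z of bar_c in the frame of plate between 0.033 and 0.048 m) or (x of bar_b in the frame of tray between -0.05 and 0.05 m and y of bar_b in the frame of tray between -0.05 and 0.05 m and height (world z) of bar_b below 0.028 m and linear speed of bar_b below 0.03 m/s and y of each of bar_a, bar_c in the frame of gauge above 0.043 m and y of each of bar_a, bar_c in the frame of plate below 0.257 m and z of bar_a in the frame of plate between 0.033 and 0.048 m and angle between the x axis of each of bar_a, bar_c and the x axis of plate, either way round below 0.35 rad and linear speed of each of bar_a, bar_c below 0.02 m/s and z of bar_c in the frame of plate between 0.033 and 0.048 m) or (x of bar_c in the frame of tray between -0.05 and 0.05 m and y of bar_c in the frame of tray between -0.05 and 0.05 m and height (world z) of bar_c below 0.028 m and linear speed of bar_c below 0.03 m/s and y of each of bar_a, bar_b in the frame of gauge above 0.043 m and y of each of bar_a, bar_b in the frame of plate below 0.257 m and z of bar_a in the frame of plate between 0.033 and 0.048 m and angle between the x axis of each of bar_a, bar_b and the x axis of plate, either way round below 0.35 rad and linear speed of each of bar_a, bar_b below 0.02 m/s and z of bar_b in the frame of plate between 0.033 and 0.048 m))); the robot touches nothing.
It fails at once if a bar is forced against the gauge with more than 25 N (contact force between any of bar_a, bar_b, bar_c and gauge above 25 N).
It fails at once if a bar is lifted (more than 15 mm off the plate) at or beyond the gauge instead of rolling under its rails ((y of bar_a in the frame of gauge above -0.03 m and z of bar_a in the frame of gauge above 0.025 m) or (y of bar_b in the frame of gauge above -0.03 m and z of bar_b in the frame of gauge above 0.025 m) or (y of bar_c in the frame of gauge above -0.03 m and z of bar_c in the frame of gauge above 0.025 m)).
It fails at once if a bar is dropped (falls free faster than 0.7 m/s, about 25 mm) ((contact force between the fingers and bar_a below 0.1 N and linear speed of bar_a above 0.7 m/s) or (contact force between the fingers and bar_b below 0.1 N and linear speed of bar_b above 0.7 m/s) or (contact force between the fingers and bar_c below 0.1 N and linear speed of bar_c above 0.7 m/s)).
It fails at once if a bystander is moved more than 30 mm (distance of any of cold_block, beaker from where it was at the start of the episode above 0.03 m).
It also fails if it takes over 72 s, if anything falls off the work surface, if the arm or the gripper's body presses on something with over 40 N, if the wrist force passes 120 N, or if a joint passes its speed limit or range.

ROBOT

A 7-joint arm with a two-finger parallel gripper is mounted at the origin on the work surface. World frame = base frame: x ahead of the robot, y to its left, z up, the work surface at z = 0. Lengths are in m, angles in rad, forces in N, time in s.
With the tool pointing down it reaches from about 0.425 to 1.025 m from the base axis. Payload 3.6 kg.
Tool frame: the origin (TCP) lies at the very end of the fingers, on their centre line; the grasp point (between the pads) lies 19 mm behind it (env.grip_depth is the distance from the TCP to the grasp point, in m); z points along the fingers, y is the direction in which the jaws open and shut (so a half turn about z gives the same grasp; the last joint's range is limited). The gripper opens to 85 mm and grips with 20 to 120 N. Pads are 22 mm wide; open, the fingers measure 114 mm over their backs; the gripper's body (76 mm by 85 mm) begins 54 mm behind the grasp point. The pads swing forward as they close: fully open they stand 13 mm farther back than shut.
Start: joints at [1.204, 0.591, 0.048, 1.609, -0.033, 0.943, -0.034], TCP at [0.195, -0.698, 0.231] pointing down, gripper open.
Joint ranges: [-2.69, 2.69], [-0.47, 2.24], [-1.27, 1.36], [0.19, 2.51], [-1.53, 4.68], [0.08, 2.07], [-3.09, 3.09]. Speed limits (rad/s): [2.57, 2.57, 3.14, 3.14, 3.14, 3.14, 3.14].

INTERFACE

Orientations are given as a unit quaternion [w, x, y, z].
In Python, from rig import read_state, eyes, order, spotter, env gives the robot as it stands.
- The arm moves only by the shell command python3 -m jog 'ROWS'. ROWS is JSON, a list that holds one entry, the list of rows, each a list of 7 numbers: the closure in counts, from 0 (fully open) to 255 (shut), then the shift along the tool's x, y, z in mm, then the turn, a rotation vector about the tool's x, y, z in rad. A call has 1 to 20 rows; each row is the pose to reach, as a shift and turn from the pose commanded when the call began, along the tool's axes at that moment; what a row does not reach only later rows make up. A row lasts 1/10 s, in which the tool goes at most 50 mm and 8.59 degrees, less where a joint would pass 70% of its speed; a pose out of reach is approached as far as the arm can. A call with a gripper value outside its range is refused whole. The fingers move at their own pace and stop on an object; the grip force is fixed at half the most. Time passes only in rows, so rows that repeat a pose let the fingers close. It gives the time, the measured TCP pose, the force and the opening at its end, in the units of the state.
- read_state(): the state, without advancing time (a new reading comes with each control period).
- eyes.read_camera(name): name is "side" or "top" or "wrist"; returns the picture (480x640x3 uint8, red, green, blue); there is no depth.
- eyes.camera_info(name): a dict with "mtx" (3x3 intrinsics, pixels), "cam_to_world" (4x4, takes a point from camera to world coordinates). Camera axes: x right, y up, looking along -z (the intrinsics and any distortion apply to the point x, -y, -z); pixel columns grow to the right and rows downward; lengths in m; the calibration is good to about 2 mm. A picture is of the moment at which its call begins: read the wrist's pose just before it. camera_info takes no time and is no camera call; for the wrist camera it gives the pose at the moment of the call.
- order.job_done(): hands the job in, once; it reports no verdict.
Trained networks look in the newest picture that a camera, given by its name, has taken for a name from the list of things; names that differ only in an ending like _2 or _b are one class to them, and where a whole thing is asked for, a point or a joint stands for the part that bears it (a point fixed in the world has none). Each returns a list of dicts, best first, with "score" (0 to 1); they miss things now and then, are a little off and sometimes report something else, mostly with a low value. They report only what shows in the picture. A call takes as long as a camera call. They do not tell look-alikes from the thing itself.
- spotter.search_frame(camera, thing): "uv" ([column, row] in pixels, amid what is visible of it).
- spotter.pinpoint(camera, thing): "uv" ([column, row] in pixels: a listed point, or the origin of a listed thing).
The state is a dict: "time_s": time; "joint_pos": joint angles; "dq": joint speeds; "tau": joint torques, N m; "ee_pos": TCP position; "orientation": TCP orientation; "wrist_force": force on the tool from outside, world axes, zero at the start; "moment": the same for the moment, N m; "finger_gap": finger opening in m.
Only numpy, scipy, OpenCV 4.12 (cv2) and the standard library are available. Lean on these libraries where they do the work, as an engineer would, in place of code of your own. Each camera call takes 0.05 s, during which the arm holds its last target.

## Working session

There is one attempt and no reset: what is moved stays moved. The work goes in short steps, Python scripts to look and compute and a shell command to move; the robot and the scene stay as the last step left them, time stands still between calls to the robot, and variables do not carry over. Pictures are saved under pics/ and viewed, and the job is handed in when it is done.

```bash
ls; mkdir -p pics; python3 - <<'E'
from rig import read_state, eyes, order, spotter, env
import cv2
print(read_state()); print(env.grip_depth)
for n in ("top","side","wrist"):
    im=eyes.read_camera(n); cv2.imwrite(f"pics/{n}0.png",im[:,:,::-1])
    i=eyes.camera_info(n); print(n,i)
E
```

```text
pics
{'time_s': 0.0, 'joint_pos': array([ 1.20449109,  0.59210542,  0.0483418 ,  1.60985335, -0.03329482,
        0.94270747, -0.03368715]), 'dq': array([-5.78346466e-04, -3.64951821e-05,  3.16282400e-05, -1.31445537e-03,
       -2.07117825e-05, -1.43433500e-03, -2.44949006e-04]), 'tau': array([-3.48630392e-04, -5.48688483e+01,  1.54661112e+00, -1.98121601e+01,
        9.47265507e-03,  8.90949246e-03, -9.76340459e-06]), 'ee_pos': array([ 0.19509082, -0.69738189,  0.23014031]), 'orientation': array([-1.11043132e-03,  9.90706808e-01,  1.36010049e-01, -2.30503821e-04]), 'wrist_force': array([-0.59062666, -0.7710524 ,  0.2172487 ]), 'moment': array([-0.00702152, -0.01360649,  0.00489974]), 'finger_gap': 0.08515099920640157}
0.0187
top {'mtx': array([[616.96473715,   0.        , 327.67162945],
       [  0.        , 616.96473715, 239.55720301],
       [  0.        ,   0.        ,   1.        ]]), 'cam_to_world': array([[ 0.0214256 ,  0.99747897, -0.06765096,  0.4132653 ],
       [-0.99956833,  0.02273273,  0.01861126, -0.01367258],
       [ 0.02010223,  0.067223  ,  0.99753545,  1.82299037
[... 322 characters left out ...]
07819021, -0.77818724,  0.62314597,  0.71038554],
       [ 0.00528082,  0.62472755,  0.78082495,  1.00712042],
       [ 0.        ,  0.        ,  0.        ,  1.        ]])}
wrist {'mtx': array([[336.08170715,   0.        , 318.26483898],
       [  0.        , 336.08170715, 233.54634442],
       [  0.        ,   0.        ,   1.        ]]), 'cam_to_world': array([[ 2.70904305e-01,  9.18116963e-01,  2.89261299e-01,
         2.69016011e-01],
       [-9.62605800e-01,  2.58684965e-01,  8.04497537e-02,
        -6.76228522e-01],
       [-9.65265555e-04, -3.00238789e-01,  9.53863585e-01,
         3.72791248e-01],
       [ 0.00000000e+00,  0.00000000e+00,  0.00000000e+00,
         1.00000000e+00]])}
```

View pics/top0.png

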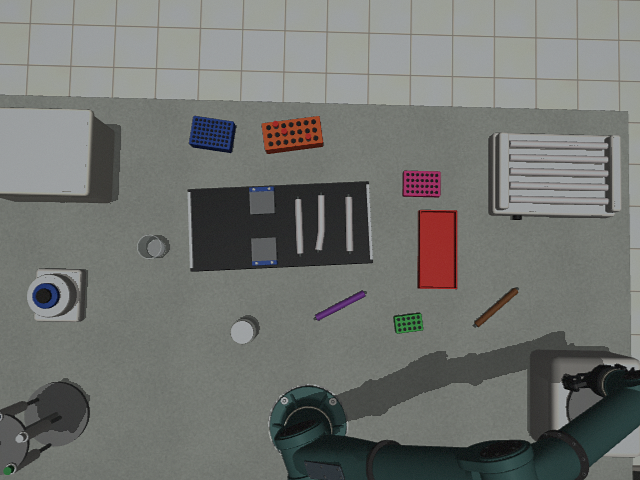

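View pics/side0.png

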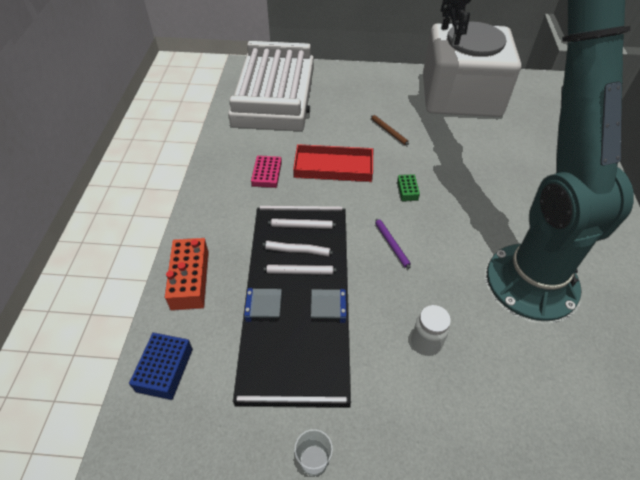

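View pics/wrist0.png

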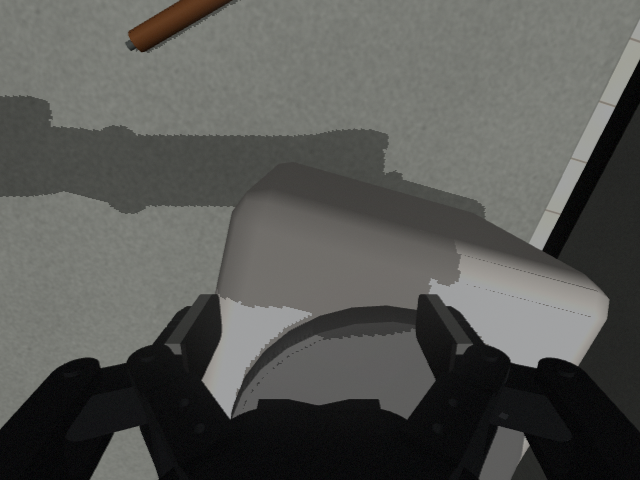

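Top view: the plate is at cols 189-371 and the gauge at col 263. The three bars are at cols 299, 320 and 348, with the middle one visibly kinked. The red tray is at (437,249). The purple look-alike is at (340,305) and the brown one at (497,307), and neither is on the plate. Next I'll measure.

```bash
cat > h.py <<'E'
from rig import read_state, eyes, order, spotter, env
import numpy as np, cv2
def ray(info,uv):
    K=info["mtx"];T=info["cam_to_world"]
    d=np.array([(uv[0]-K[0,2])/K[0,0],-(uv[1]-K[1,2])/K[1,1],-1.])
    return T[:3,3],T[:3,:3]@d
def onz(info,uv,z):
    o,d=ray(info,uv); return o+d*(z-o[2])/d[2]
def tri(i1,u1,i2,u2):
    o1,d1=ray(i1,u1);o2,d2=ray(i2,u2)
    A=np.stack([d1,-d2],1);s=np.linalg.lstsq(A,o2-o1,rcond=None)[0]
    p,q=o1+d1*s[0],o2+d2*s[1]
    return (p+q)/2,np.linalg.norm(p-q)
E
python3 - <<'E'
from h import *
np.set_printoptions(precision=4,suppress=True)
it,si=eyes.camera_info("top"),eyes.camera_info("side")
eyes.read_camera("top");eyes.read_camera("side")
for th,z in (("bar_a",.04),("gauge_mouth",.04),("gauge",.03),("plate",0),("tray",0)):
    for c,i in(("top",it),("side",si)):
        for r in spotter.pinpoint(c,th)[:6]:
            print(th,c,np.round(r["uv"],1),round(r["score"],2),onz(i,r["uv"],z))
print(read_state()["time_s"])
for c in("top","side"):
    im=cv2.imread(f"pics/{c}0.png")
    cr=im[175:280,180:380] if c=="top" else im[200:410,225:360]
    f=4 if c=="top" else 2.8
    cv2.imwrite(f"pics/{c}0c.png",cv2.resize(cr,None,fx=f,fy=f,interpolation=cv2.INTER_CUBIC))
E
```

```text
bar_a top [351.5 220.9] 0.96 [ 0.5901 -0.115   0.04  ]
bar_a top [341.2 306.9] 0.93 [ 0.3409 -0.09    0.04  ]
bar_a top [322.7 221.9] 0.87 [ 0.5852 -0.0314  0.04  ]
bar_a top [496.4 307.5] 0.87 [ 0.3484 -0.539   0.04  ]
bar_a top [299.9 228.9] 0.65 [0.5633 0.0342 0.04  ]
bar_a side [392.  239.5] 0.98 [ 0.3498 -0.0733  0.04  ]
bar_a side [298.9 246.2] 0.93 [ 0.5825 -0.0325  0.04  ]
bar_a side [302.6 219.5] 0.81 [ 0.5823 -0.1212  0.04  ]
bar_a side [387.4 126.4] 0.73 [ 0.3588 -0.5236  0.04  ]
bar_a side [296.8 268.9] 0.72 [0.5801 0.0368 0.04  ]
gauge_mouth top [274.6 223.8] 0.77 [0.5764 0.1078 0.04  ]
gauge top [263.4 222.3] 0.9 [0.581  0.1411 0.03  ]
gauge side [301.5 223. ] 0.3 [ 0.5851 -0.1175  0.03  ]
plate top [282.3 229.3] 0.91 [0.5643 0.0873 0.    ]
plate top [420.8 185.6] 0.61 [ 0.7048 -0.3225  0.    ]
plate side [296.7 299.4] 0.59 [0.575  0.0978 0.    ]
tray top [435.5 251. ] 0.7 [ 0.5102 -0.3685  0.    ]
tray side [333.3 167.6] 0.93 [ 0.5164 -0.3671  0.    ]
0.75
```

View pics/top0c.png

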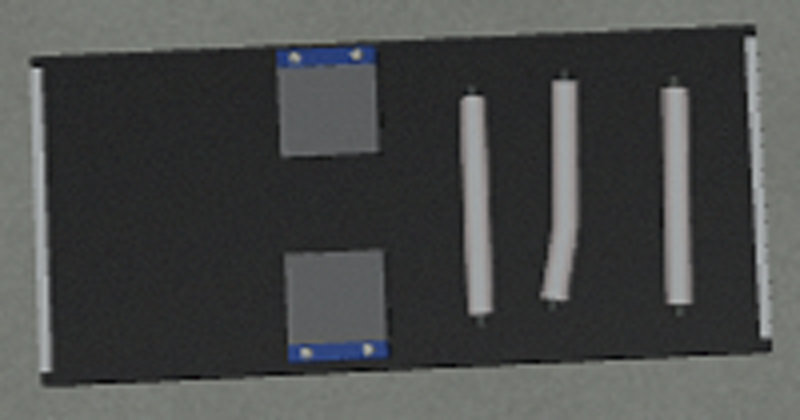

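View pics/side0c.png

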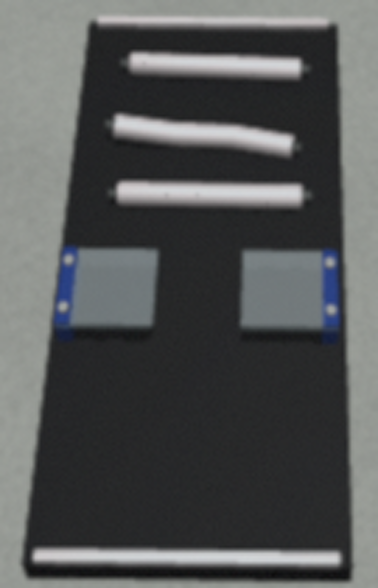

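The enlarged views show a straight bar at top (299,226), a kinked one at (320,222) and a straight one at (349,224). All three are silver and on the plate. Next I'll get exact axes and poses by segmentation.

```bash
python3 - <<'E'
from h import *
np.set_printoptions(precision=4,suppress=True)
it,si=eyes.camera_info("top"),eyes.camera_info("side")
for c,i,roi in(("top",it,(193,180,365,265)),("side",si,(245,213,345,282))):
    im=cv2.imread(f"pics/{c}0.png")
    g=im.min(2); m=np.zeros_like(g); x0,y0,x1,y1=roi
    m[y0:y1,x0:x1]=(g[y0:y1,x0:x1]>135)*255
    n,l,st,ce=cv2.connectedComponentsWithStats(m)
    for k in range(1,n):
        if st[k,4]<100: continue
        ys,xs=np.nonzero(l==k)
        P=np.array([onz(i,(u,v),.045 )[:2] for u,v in zip(xs,ys)])
        mu=P.mean(0);w,V=np.linalg.eigh(np.cov(P.T));a=V[:,1]*np.sign(V[0,1]);t=(P-mu)@a
        print(c,ce[k],st[k,4],"ctr",mu+a*(t.max()+t.min())/2,"yaw",np.arctan2(a[1],a[0]),"len",np.ptp(t))
    # tray
    hsv=cv2.cvtColor(im,cv2.COLOR_BGR2HSV)
    r=((hsv[...,0]<5)|(hsv[...,0]>176))&(hsv[...,1]>180)&(hsv[...,2]>60)
    n,l,st,ce=cv2.connectedComponentsWithStats(r.astype(np.uint8))
    k=1+np.argmax(st[1:,4]);ys,xs=np.nonzero(l==k)
    P=np.array([onz(i,(u,v),.035 if c=="top" else .035)[:2]for u,v in zip(xs,ys)]).astype(np.float32)
    print(c,"tray",ce[k],st[k],cv2.minAreaRect(P))
    # blue walls
    b=((abs(hsv[...,0].astype(int)-112)<12)&(hsv[...,1]>120)&(hsv[...,2]>60))
    n,l,st,ce=cv2.connectedComponentsWithStats(b.astype(np.uint8))
    for k in range(1,n):
        if st[k,4]>25: print(c,"blue",ce[k],st[k,4],onz(i,ce[k],.062))
for uv in((187.5,190),(368.3,181.8),(372.5,262.5),(190.8,271)): print(onz(it,uv,.03))
E
```

```text
top [320.5441 221.8429] 261 ctr [ 0.5831 -0.0251] yaw -0.018690937529573584 len 0.15447954049828624
top [348.9024 224.1626] 246 ctr [ 0.5821 -0.1073] yaw 0.034908336004810206 len 0.1542266788386965
top [298.6042 225.2833] 240 ctr [0.5729 0.038 ] yaw 0.062339665155808216 len 0.1542435576875229
top tray [437.4418 249.1218] [ 419  210   38   79 2784] ((0.5149311423301697, -0.3676531910896301), (0.22783055901527405, 0.10790541023015976), 0.42317986488342285)
top blue [211.2284 132.3951] 858 [0.8347 0.2959 0.062 ]
top blue [261.2209 188.4884] 86 [0.6753 0.1474 0.062 ]
top blue [267.0135 262.3514] 74 [0.4637 0.1249 0.062 ]
top blue [ 45.5377 295.6267] 292 [0.3562 0.7451 0.062 ]
side [248.1526 238.5282] 426 ctr [ 0.7094 -0.0218] yaw -1.449293880492358 len 0.21479288832186777
side [301.83   222.4221] 353 ctr [ 0.5837 -0.1068] yaw 0.03072250616876908 len 0.1584110242938656
side [297.2462 247.1041] 394 ctr [ 0.5861 -0.0256] yaw -0.047671900038274054 len 0.1594573191317831
side [299.6659 268.3914] 419 ctr [0.5735 0.0383] yaw 0.05527063606570976 len 0.15684613760818222
side tray [333.0775 162.2097] [ 296  148   76   29 1407] ((0.5167660713195801, -0.3524305820465088), (0.2172890305519104, 0.1182546615600586), 3.1126701831817627)
side blue [248.1905 300.5873] 63 [0.6769 0.1475 0.062 ]
side blue [343.0469 301.7031] 64 [0.4643 0.133  0.062 ]
side blue [246.8621 314.4828] 29 [0.6737 0.1829 0.062 ]
side blue [159.0922 363.3807] 2049 [0.8334 0.3106 0.062 ]
[0.6703 0.3647 0.03  ]
[ 0.7075 -0.1628  0.03  ]
[ 0.4709 -0.179   0.03  ]
[0.4348 0.3465 0.03  ]
```

```bash
cat >> h.py <<'E'
from scipy.spatial.transform import Rotation as R
C=np.array([.571,.0924]);G=np.array([.569,.137]);YAW=.069
ex=np.array([np.cos(YAW),np.sin(YAW)]);ey=np.array([-np.sin(YAW),np.cos(YAW)])
def go(p,yaw):
    s=read_state();q=s["orientation"];r0=R.from_quat([q[1],q[2],q[3],q[0]])
    x=np.array([np.cos(yaw),np.sin(yaw),0]);z=np.array([0,0,-1.]);y=np.cross(z,x)
    r1=R.from_matrix(np.stack([x,y,z],1))
    print("t",s["time_s"],"shift",np.round(r0.inv().apply(np.array(p)-s["ee_pos"])*1000,1),"rot",np.round((r0.inv()*r1).as_rotvec(),4),"F",np.round(s["wrist_force"],2))
def rel():
    s=read_state();d=s["ee_pos"][:2]-G
    print("gauge frame x %.1f y %.1f z %.1f"%(d@ex*1e3,d@ey*1e3,s["ee_pos"][2]*1e3),"F",np.round([s["wrist_force"][:2]@ex,s["wrist_force"][:2]@ey,s["wrist_force"][2]],2),"gap",s["finger_gap"],"t",s["time_s"],"q",np.round(s["joint_pos"],2))
E
python3 -c "
from h import *
go([.573,.038,.13],YAW);rel()"
```

```text
t 0.75 shift [ 562.1 -607.2  101.3] rot [ 1.000e-04 -0.000e+00  2.039e-01] F [ 0.32 -0.32 -0.07]
gauge frame x -430.3 y -807.5 z 231.4 F [ 0.3  -0.34 -0.07] gap 0.08512529672777504 t 0.75 q [ 1.2   0.59  0.05  1.61 -0.03  0.94 -0.03]
```

```bash
python3 -m jog '[[[130,34,-37,3,0,0,0.012],[130,68,-73,6,0,0,0.024],[130,101,-109,9,0,0,0.036],[130,135,-146,12,0,0,0.048],[130,169,-182,15,0,0,0.06],[130,202,-218,18,0,0,0.072],[130,236,-255,21,0,0,0.084],[130,270,-291,24,0,0,0.096],[130,303,-328,27,0,0,0.108],[130,337,-364,30,0,0,0.12],[130,371,-401,34,0,0,0.132],[130,404,-437,40,0,0,0.144],[130,438,-473,50,0,0,0.156],[130,472,-510,60,0,0,0.168],[130,506,-546,70,0,0,0.18],[130,539,-583,85,0,0,0.192],[130,562,-607,101,0,0,0.204],[130,562,-607,101,0,0,0.204],[130,562,-607,101,0,0,0.204]]]'
python3 -c "
from h import *
cv2.imwrite('pics/w1.png',eyes.read_camera('wrist')[:,:,::-1])
b=.573,.038
go([.573,.038,.034],YAW);rel()"
```

```text
time_s: 2.65
ee_pos: [0.573, 0.0389, 0.1298]
orientation: [0.0, 0.999, 0.036, -0.0]
wrist_force: [-0.2, -0.4, -0.6]
finger_gap: 0.0416
t 2.7 shift [ 0.4 -0.8 96.2] rot [ 0.0007  0.0007 -0.0002] F [-0.19 -0.15 -0.22]
gauge frame x -3.2 y -99.8 z 130.2 F [-0.2  -0.13 -0.22] gap 0.042070479717891275 t 2.7 q [-0.16  0.54  0.02  2.03 -0.02  0.57 -1.63]
```

View pics/w1.png

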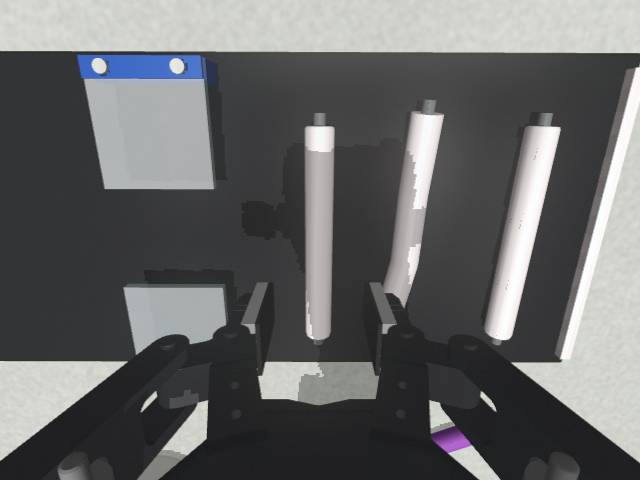

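The wrist view shows the first bar (col 318) centred between the open fingers (cols 256 and 380). The rail slot is clear ahead, and the kinked bar is at col 415. Descending.

```bash
python3 -m jog '[[[130,0,-1,25,0,0,0],[130,0,-1,50,0,0,0],[130,0,-1,70,0,0,0],[130,0,-1,82,0,0,0],[130,0,-1,90,0,0,0],[130,0,-1,95,0,0,0],[130,0,-1,95,0,0,0]]]'
python3 -c "
from h import *
cv2.imwrite('pics/s2.png',cv2.resize(eyes.read_camera('side')[150:400,200:400,::-1],None,fx=3,fy=3)[:600])
rel()"
```

```text
time_s: 3.4
ee_pos: [0.573, 0.0384, 0.0353]
orientation: [0.0, 0.999, 0.034, 0.0]
wrist_force: [-0.5, -0.2, -0.0]
finger_gap: 0.042
gauge frame x -2.6 y -98.5 z 35.7 F [-0.44  0.61  0.25] gap 0.04175591594496368 t 3.45 q [-0.16  0.69  0.01  2.06 -0.02  0.38 -1.63]
```

View pics/s2.png

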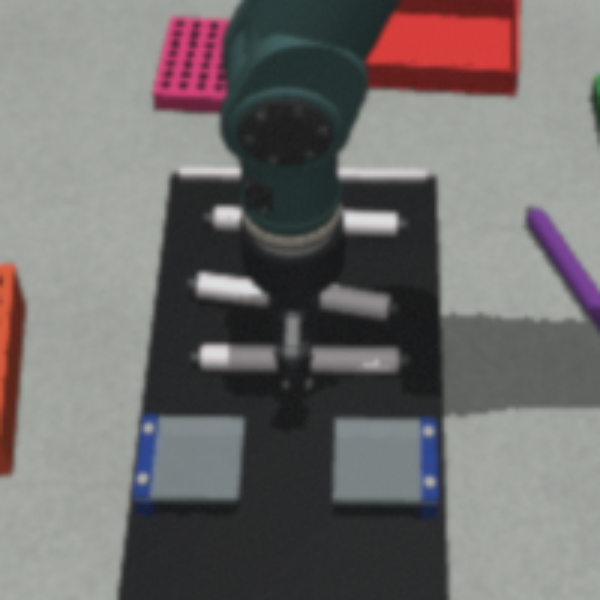

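```bash
python3 -m jog '[[[130,0,-3,0,0,0,0],[130,0,-7,0,0,0,0],[130,0,-12,0,0,0,0],[130,0,-18,0,0,0,0],[130,0,-24,0,0,0,0],[130,0,-30,0,0,0,0],[130,0,-36,0,0,0,0],[130,0,-42,0,0,0,0],[130,0,-48,0,0,0,0],[130,0,-54,0,0,0,0],[130,0,-59,0,0,0,0],[130,0,-64,0,0,0,0],[130,0,-68,0,0,0,0],[130,0,-70,0,0,0,0]]]'
python3 -c "
from h import *
rel()"
python3 -m jog '[[[130,0,-3,0,0,0,0],[130,0,-6,0,0,0,0]]]'
python3 -m jog '[[[130,0,-3,0,0,0,0],[130,0,-6,0,0,0,0]]]'
python3 -c "
from h import *
cv2.imwrite('pics/s3.png',cv2.resize(eyes.read_camera('side')[150:400,200:400,::-1],None,fx=3,fy=3)[:600])
rel()"
```

```text
time_s: 4.85
ee_pos: [0.5681, 0.1092, 0.0353]
orientation: [-0.0, 0.999, 0.035, 0.0]
wrist_force: [-0.5, 0.8, -0.6]
finger_gap: 0.0418
gauge frame x -2.8 y -27.6 z 35.3 F [-0.45  0.82 -0.58] gap 0.04184045843939906 t 4.85 q [-0.29  0.7   0.03  2.06 -0.05  0.39 -1.72]
time_s: 5.05
ee_pos: [0.5677, 0.1145, 0.0353]
orientation: [0.0, 0.999, 0.034, -0.0]
wrist_force: [-0.1, -0.4, 0.1]
finger_gap: 0.0418
time_s: 5.25
ee_pos: [0.5673, 0.1207, 0.0353]
orientation: [0.0, 0.999, 0.034, -0.0]
wrist_force: [-0.0, -1.3, 0.3]
finger_gap: 0.0419
gauge frame x -2.8 y -15.2 z 35.3 F [-0.45  1.39  0.  ] gap 0.041968781535846364 t 5.3 q [-0.31  0.7   0.03  2.05 -0.05  0.39 -1.74]
```

View pics/s3.png

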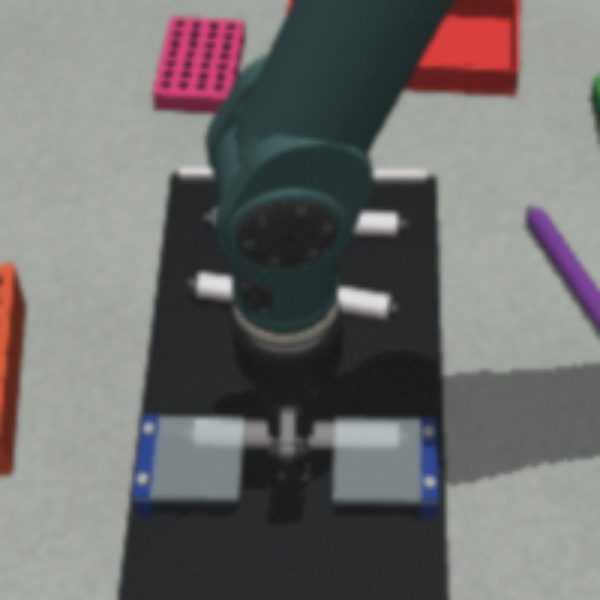

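The bar is under the rails at row ~433, straight, with force at noise level (about 1 N). Continuing.

```bash

python3 -m jog '[[[130,0,-3,0,0,0,0],[130,0,-6,0,0,0,0],[130,0,-9,0,0,0,0]]]' | sed -n 2,4p
python3 -m jog '[[[130,0,-3,0,0,0,0],[130,0,-6,0,0,0,0],[130,0,-9,0,0,0,0]]]'| sed -n 2,4p
python3 -m jog '[[[130,0,-4,0,0,0,0],[130,0,-8,0,0,0,0],[130,0,-12,0,0,0,0]]]'| sed -n 2,4p
python3 -c "
from h import *
rel()"
```

```text
ee_pos: [0.5666, 0.1298, 0.0353]
orientation: [0.0, 0.999, 0.034, -0.0]
wrist_force: [0.2, 0.0, 0.2]
ee_pos: [0.566, 0.1388, 0.0353]
orientation: [-0.0, 0.999, 0.034, 0.0]
wrist_force: [-0.2, -0.4, -0.6]
ee_pos: [0.5652, 0.1509, 0.0353]
orientation: [-0.0, 0.999, 0.034, 0.0]
wrist_force: [-0.3, 0.2, 0.2]
gauge frame x -2.8 y 14.2 z 35.3 F [-0.31  0.18  0.15] gap 0.041611392623080015 t 6.2 q [-0.37  0.7   0.04  2.04 -0.06  0.4  -1.78]
```

```bash

python3 -m jog '[[[130,0,-5,0,0,0,0],[130,0,-11,0,0,0,0],[130,0,-18,0,0,0,0],[130,0,-26,0,0,0,0],[130,0,-34,0,0,0,0],[130,0,-42,0,0,0,0],[130,0,-50,0,0,0,0],[130,0,-58,0,0,0,0],[130,0,-66,0,0,0,0],[130,0,-74,0,0,0,0],[130,0,-82,0,0,0,0],[130,0,-90,0,0,0,0],[130,0,-98,0,0,0,0],[130,0,-106,0,0,0,0],[130,0,-114,0,0,0,0],[130,0,-122,0,0,0,0],[130,0,-129,0,0,0,0],[130,0,-135,0,0,0,0],[130,0,-139,0,0,0,0],[130,0,-141,0,0,0,0]]]'| sed -n 2,4p
python3 -c "
from h import *
cv2.imwrite('pics/s4.png',cv2.resize(eyes.read_camera('side')[200:420,200:400,::-1],None,fx=2.7,fy=2.7)[:600])
cv2.imwrite('pics/w4.png',eyes.read_camera('wrist')[:,:,::-1])
rel()"
```

```text
ee_pos: [0.5554, 0.2918, 0.0353]
orientation: [-0.0, 0.999, 0.035, -0.0]
wrist_force: [0.5, -0.3, 0.8]
gauge frame x -2.8 y 155.0 z 35.3 F [ 0.73  0.09 -0.19] gap 0.041906063369119194 t 8.3 q [-0.6   0.73  0.07  1.95 -0.11  0.47 -1.96]
```

View pics/s4.png

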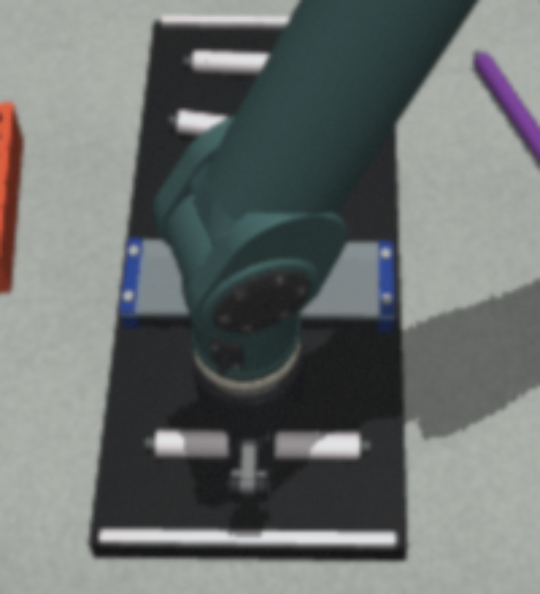

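View pics/w4.png

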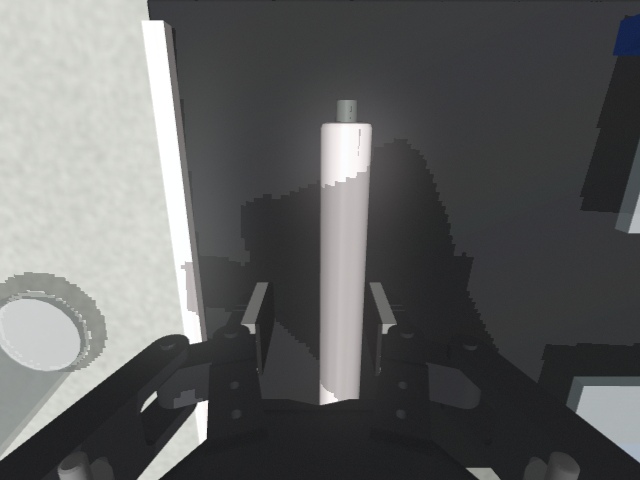

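First bar is lying straight across beyond the gauge, about 145 mm past its middle, and the fingers are clear of it. Next I'll rise and move to the kinked second bar.

```bash

python3 -m jog '[[[130,0,0,-25,0,0,0],[130,0,0,-60,0,0,0],[130,0,10,-85,0,0,0],[130,1,45,-90,0,0,0],[130,2,85,-90,0,0,0],[130,3,125,-90,0,0,0],[130,4,165,-90,0,0,0],[130,5,205,-90,0,0,0],[130,6,245,-90,0,0,0],[130,6,285,-90,0,0,0],[130,6,310,-90,0,0,0],[130,6,319,-90,0,0,0],[130,6,319,-90,0,0,0],[130,6,319,-90,0,0,0]]]'| sed -n 2,4p
python3 -c "
from h import *
cv2.imwrite('pics/w5.png',eyes.read_camera('wrist')[:,:,::-1])
cv2.imwrite('pics/t5.png',cv2.resize(eyes.read_camera('top')[175:280,180:380,::-1],None,fx=4,fy=4))
rel()"
```

```text
ee_pos: [0.5834, -0.0248, 0.1252]
orientation: [-0.001, 0.999, 0.035, -0.0]
wrist_force: [-0.6, 0.9, 0.6]
gauge frame x 3.3 y -161.6 z 125.2 F [-0.87  0.49 -0.7 ] gap 0.04200070976117116 t 9.8 q [-0.08  0.56  0.05  2.01 -0.06  0.57 -1.48]
```

View pics/w5.png

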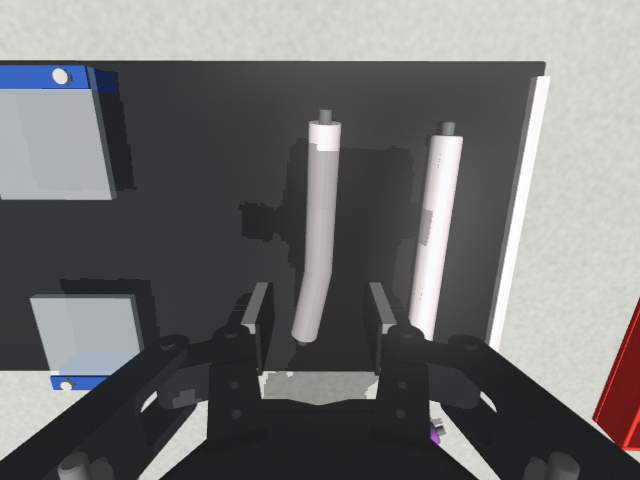

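View pics/t5.png

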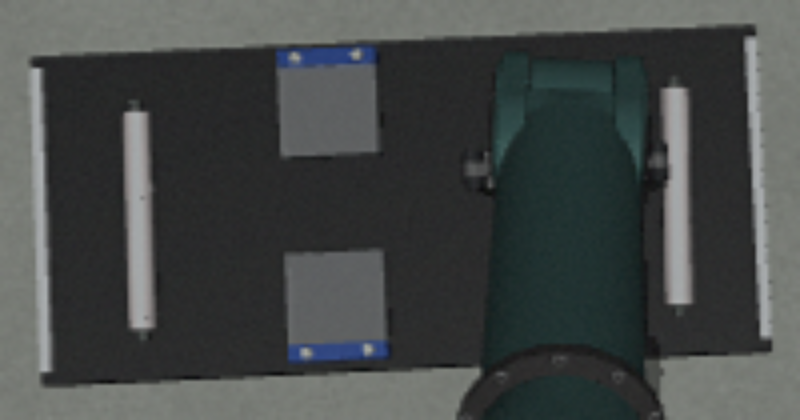

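The first bar rests at crop (139,218). The kinked bar (col 320) is centred in the fingers. Descending and rolling it up to just before the mouth.

```bash

python3 -m jog '[[[130,0,0,25,0,0,0],[130,0,0,50,0,0,0],[130,0,0,68,0,0,0],[130,0,0,80,0,0,0],[130,0,0,87,0,0,0],[130,0,0,90,0,0,0],[130,0,-3,90,0,0,0],[130,0,-8,90,0,0,0],[130,0,-13,90,0,0,0],[130,0,-18,90,0,0,0],[130,0,-23,90,0,0,0],[130,0,-28,90,0,0,0],[130,0,-33,90,0,0,0],[130,0,-38,90,0,0,0],[130,0,-43,90,0,0,0],[130,0,-48,90,0,0,0],[130,0,-53,90,0,0,0],[130,0,-58,90,0,0,0],[130,0,-62,90,0,0,0],[130,0,-64,90,0,0,0]]]'| sed -n 2,4p
python3 -c "
from h import *
rel()"
python3 -m jog '[[[130,0,-4,0,0,0,0],[130,0,-9,0,0,0,0],[130,0,-14,0,0,0,0],[130,0,-19,0,0,0,0],[130,0,-24,0,0,0,0],[130,0,-29,0,0,0,0],[130,0,-34,0,0,0,0],[130,0,-38,0,0,0,0],[130,0,-41,0,0,0,0],[130,0,-43,0,0,0,0]]]'| sed -n 2,4p
python3 -c "
from h import *
cv2.imwrite('pics/s6.png',cv2.resize(eyes.read_camera('side')[200:400,200:400,::-1],None,fx=3,fy=3)[:600])
cv2.imwrite('pics/w6.png',eyes.read_camera('wrist')[:,:,::-1])
rel()"
```

```text
ee_pos: [0.5789, 0.0379, 0.0353]
orientation: [-0.0, 0.999, 0.035, -0.0]
wrist_force: [0.5, -1.1, 0.8]
gauge frame x 3.1 y -99.5 z 35.3 F [ 0.44 -1.16  0.84] gap 0.04207463924990268 t 11.8 q [-0.18  0.7   0.05  2.05 -0.09  0.39 -1.56]
ee_pos: [0.5761, 0.0805, 0.0353]
orientation: [-0.0, 0.999, 0.035, 0.0]
wrist_force: [0.2, -0.7, 1.1]
gauge frame x 3.1 y -56.7 z 35.2 F [-0.02 -0.28  0.12] gap 0.04177053886900059 t 12.9 q [-0.26  0.7   0.06  2.05 -0.11  0.4  -1.62]
```

View pics/s6.png

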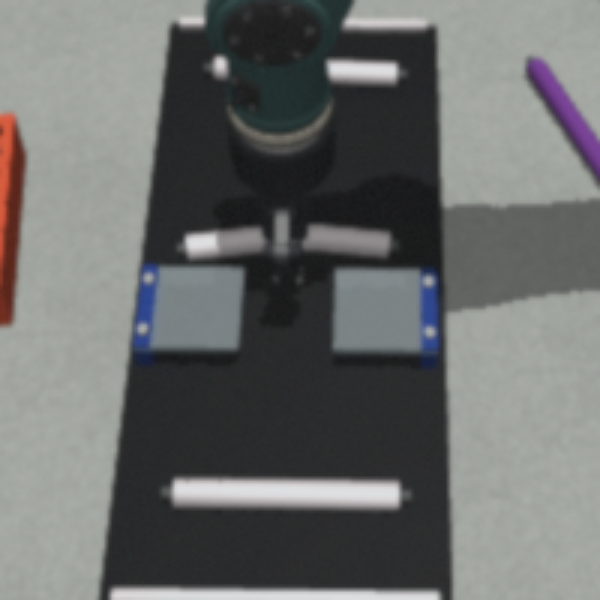

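View pics/w6.png

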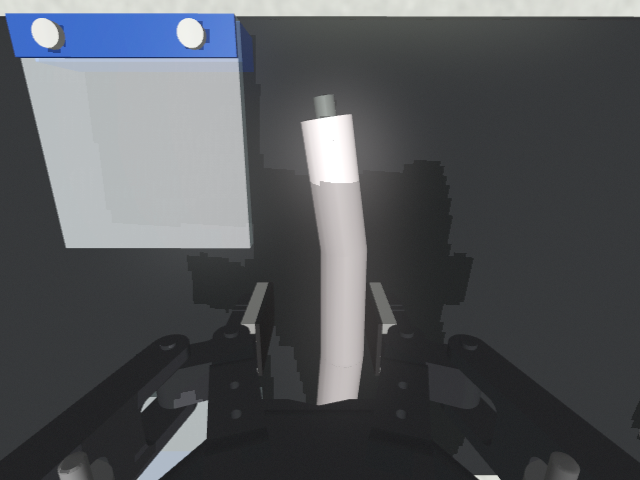

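The kinked bar is straddled just before the mouth, lying almost straight across. From here I'll use small steps and read the force each time.

```bash

python3 -m jog '[[[130,0,-3,0,0,0,0],[130,0,-6,0,0,0,0],[130,0,-9,0,0,0,0],[130,0,-12,0,0,0,0]]]'| sed -n 2,4p
python3 -c "
from h import *
rel()"
python3 -m jog '[[[130,0,-2,0,0,0,0],[130,0,-3,0,0,0,0]]]'| sed -n 4p
python3 -m jog '[[[130,0,-2,0,0,0,0],[130,0,-3,0,0,0,0]]]'| sed -n 4p
python3 -c "
from h import *
rel()"
```

```text
ee_pos: [0.5753, 0.0923, 0.0353]
orientation: [-0.0, 0.999, 0.034, -0.0]
wrist_force: [-0.1, -1.2, 0.7]
gauge frame x 3.2 y -45.0 z 35.3 F [-0.19 -1.15  0.66] gap 0.041903752342404094 t 13.3 q [-0.28  0.7   0.07  2.05 -0.11  0.4  -1.63]
wrist_force: [0.6, -0.9, -0.3]
wrist_force: [0.0, -0.8, 0.7]
gauge frame x 3.2 y -39.1 z 35.3 F [-0.02 -0.76  0.68] gap 0.042048972950893895 t 13.7 q [-0.29  0.7   0.07  2.05 -0.11  0.4  -1.64]
```

```bash

python3 -m jog '[[[130,0,-1,0,0,0,0],[130,0,-2,0,0,0,0]]]'| sed -n 4p
python3 -m jog '[[[130,0,-1,0,0,0,0],[130,0,-2,0,0,0,0]]]'| sed -n 4p
python3 -c "
from h import *
cv2.imwrite('pics/s7.png',cv2.resize(eyes.read_camera('side')[200:400,200:400,::-1],None,fx=3,fy=3)[:600])
rel()"
```

```text
wrist_force: [-0.2, -1.6, 0.8]
wrist_force: [1.0, -1.4, -0.2]
gauge frame x 3.1 y -34.9 z 35.3 F [ 0.05 -1.    0.16] gap 0.04135723457006241 t 14.15 q [-0.3   0.7   0.07  2.05 -0.11  0.4  -1.65]
```

View pics/s7.png

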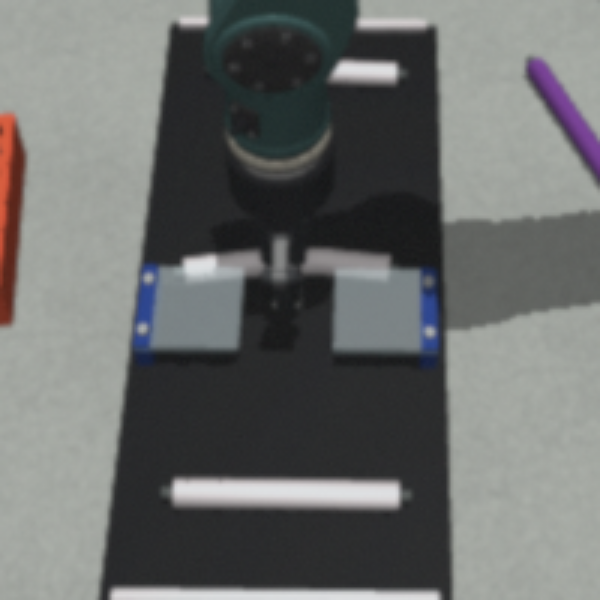

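Ends are now at the rail edge. Continuing in 2 mm steps.

```bash

python3 -m jog '[[[130,0,-1,0,0,0,0],[130,0,-2,0,0,0,0]]]'| sed -n 4p
python3 -m jog '[[[130,0,-1,0,0,0,0],[130,0,-2,0,0,0,0]]]'| sed -n 4p
```

```text
wrist_force: [0.1, -0.6, 0.4]
wrist_force: [-0.2, -0.3, 1.2]
```

```bash

python3 -m jog '[[[130,0,-1,0,0,0,0],[130,0,-2,0,0,0,0]]]'| sed -n 4p
python3 -m jog '[[[130,0,-1,0,0,0,0]]]'| sed -n 4p; python3 -c "
from h import *
rel()"
```

```text
wrist_force: [-0.0, -0.6, 0.6]
wrist_force: [0.0, -0.5, -0.3]
gauge frame x 3.1 y -28.2 z 35.3 F [-0.   -0.53 -0.28] gap 0.04212924203458882 t 14.85 q [-0.31  0.7   0.07  2.04 -0.12  0.4  -1.66]
```

```bash

python3 -m jog '[[[130,0,-1,0,0,0,0],[130,0,-2,0,0,0,0]]]'| sed -n 4p
python3 -m jog '[[[130,0,-1,0,0,0,0],[130,0,-2,0,0,0,0]]]'| sed -n 4p;
```

```text
wrist_force: [0.2, -1.0, 0.3]
wrist_force: [0.7, -1.2, -0.5]
```

```bash

python3 -m jog '[[[130,0,-1,0,0,0,0],[130,0,-2,0,0,0,0]]]'| sed -n 4p
python3 -m jog '[[[130,0,-1,0,0,0,0],[130,0,-2,0,0,0,0]]]'| sed -n 4p; python3 -c "
from h import *
rel()"
```

```text
wrist_force: [0.7, -2.7, 0.2]
wrist_force: [1.0, -2.1, -0.4]
gauge frame x 3.3 y -20.6 z 35.2 F [ 0.85 -2.2  -0.41] gap 0.041880156709384234 t 15.65 q [-0.33  0.7   0.07  2.04 -0.12  0.4  -1.67]
```

Force is rising. Going on one 1 mm step at a time.

```bash
python3 -m jog '[[[130,0,-1,0,0,0,0]]]'| sed -n 4p
```

```text
wrist_force: [1.5, -2.1, -1.7]
```

```bash
python3 -m jog '[[[130,0,-1,0,0,0,0]]]'| sed -n 4p
```

```text
wrist_force: [2.4, -3.1, -1.8]
```

```bash
python3 -c "
from h import *
cv2.imwrite('pics/w8.png',eyes.read_camera('wrist')[:,:,::-1])
rel()"
```

```text
gauge frame x 3.2 y -18.4 z 35.2 F [ 1.32 -2.37 -2.18] gap 0.04176810802426722 t 15.9 q [-0.33  0.7   0.07  2.04 -0.12  0.4  -1.67]
```

View pics/w8.png

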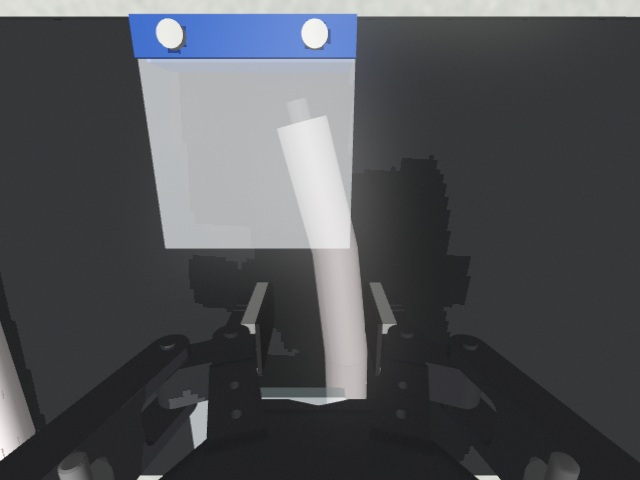

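The bar is skewing: its far end (297,110) runs ahead under the rail while the near end is held, so it is starting to wedge. I'll take another small step or two to confirm.

```bash
python3 -m jog '[[[130,0,-1,0,0,0,0]]]'| sed -n 4p
```

```text
wrist_force: [2.1, -2.8, -2.8]
```

```bash
python3 -m jog '[[[130,0,-1,0,0,0,0]]]'| sed -n 4p
```

```text
wrist_force: [1.5, -3.2, -1.2]
```

```bash
python3 -m jog '[[[130,0,-1,0,0,0,0]]]'| sed -n 4p
```

```text
wrist_force: [1.3, -3.5, -2.8]
```

```bash
python3 -m jog '[[[130,0,-1,0,0,0,0]]]'| sed -n 4p; python3 -c "
from h import *
rel()"
```

```text
wrist_force: [1.9, -3.5, -2.0]
gauge frame x 3.1 y -14.5 z 35.2 F [ 1.62 -3.61 -2.03] gap 0.04192160765778698 t 16.3 q [-0.34  0.7   0.07  2.04 -0.12  0.4  -1.68]
```

```bash
python3 -m jog '[[[130,0,-1,0,0,0,0]]]'| sed -n 4p
```

```text
wrist_force: [0.8, -4.7, -2.9]
```

```bash
python3 -m jog '[[[130,0,-1,0,0,0,0],[130,0,-1,0,0,0,0]]]'| sed -n 4p; python3 -c "
from h import *
cv2.imwrite('pics/w9.png',eyes.read_camera('wrist')[:,:,::-1])
cv2.imwrite('pics/s9.png',cv2.resize(eyes.read_camera('side')[200:400,200:400,::-1],None,fx=3,fy=3)[:600])
rel()"
```

```text
wrist_force: [2.1, -4.3, -3.0]
gauge frame x 3.1 y -12.6 z 35.2 F [ 2.67 -4.46 -3.47] gap 0.041859918128324736 t 16.7 q [-0.34  0.7   0.07  2.04 -0.12  0.4  -1.68]
```

View pics/w9.png

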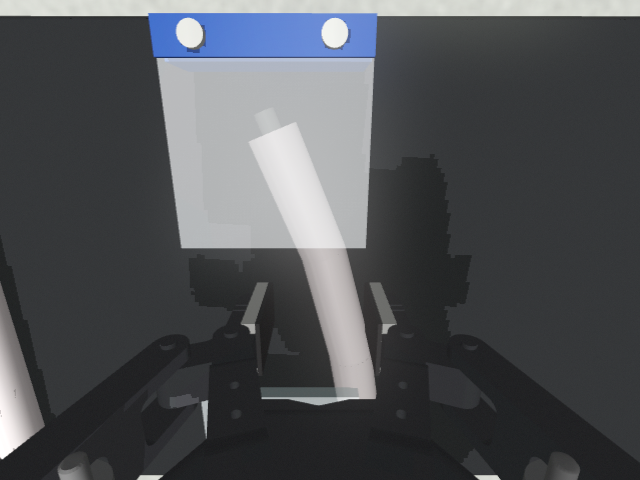

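View pics/s9.png

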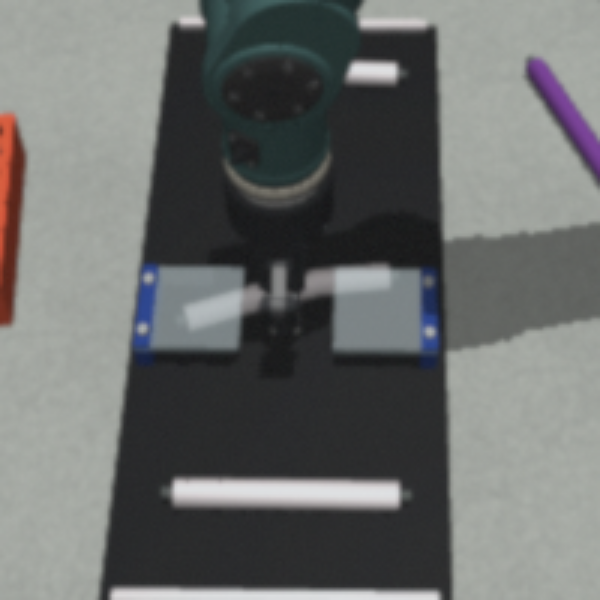

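The push has passed 4 N and stays there, with the bar wedged and askew, so it's the bent one. I stop pushing and draw it back slowly with the leading finger.

```bash
python3 -m jog '[[[130,0,2,0,0,0,0],[130,0,5,0,0,0,0],[130,0,9,0,0,0,0],[130,0,13,0,0,0,0],[130,0,16,0,0,0,0],[130,0,18,0,0,0,0],[130,0,20,0,0,0,0],[130,0,22,0,0,0,0]]]'| sed -n 4p;python3 -c "
from h import *
cv2.imwrite('pics/w10.png',eyes.read_camera('wrist')[:,:,::-1])
rel()"
```

```text
wrist_force: [-0.4, 3.0, -1.6]
gauge frame x 3.6 y -33.9 z 35.3 F [ 0.68  2.72 -0.83] gap 0.04197924735664396 t 17.55 q [-0.3   0.7   0.07  2.05 -0.11  0.4  -1.65]
```

View pics/w10.png

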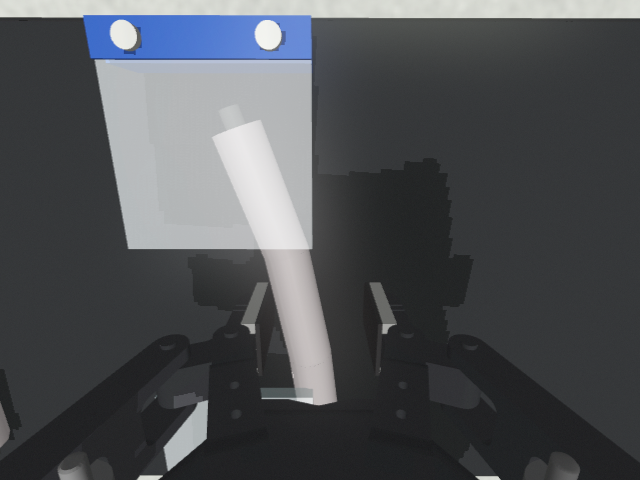

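```bash
python3 -m jog '[[[130,0,1,0,0,0,0],[130,0,2,0,0,0,0],[130,0,3,0,0,0,0]]]'| sed -n 4p;python3 -m jog '[[[130,0,1,0,0,0,0],[130,0,2,0,0,0,0],[130,0,3,0,0,0,0]]]'| sed -n 4p
```

```text
wrist_force: [1.2, 2.6, -1.4]
wrist_force: [0.3, 1.4, -1.7]
```

```bash
python3 -m jog '[[[130,0,1,0,0,0,0],[130,0,2,0,0,0,0],[130,0,4,0,0,0,0]]]'| sed -n 4p;python3 -m jog '[[[130,0,2,0,0,0,0],[130,0,4,0,0,0,0],[130,0,6,0,0,0,0]]]'| sed -n 4p;python3 -c "
from h import *
cv2.imwrite('pics/w11.png',eyes.read_camera('wrist')[:,:,::-1])
rel()"
```

```text
wrist_force: [0.1, 0.8, -0.0]
wrist_force: [0.1, 0.6, 0.3]
gauge frame x 3.0 y -51.1 z 35.3 F [-0.31  0.09 -0.44] gap 0.042334149798965603 t 18.8 q [-0.27  0.7   0.07  2.05 -0.11  0.4  -1.63]
```

View pics/w11.png

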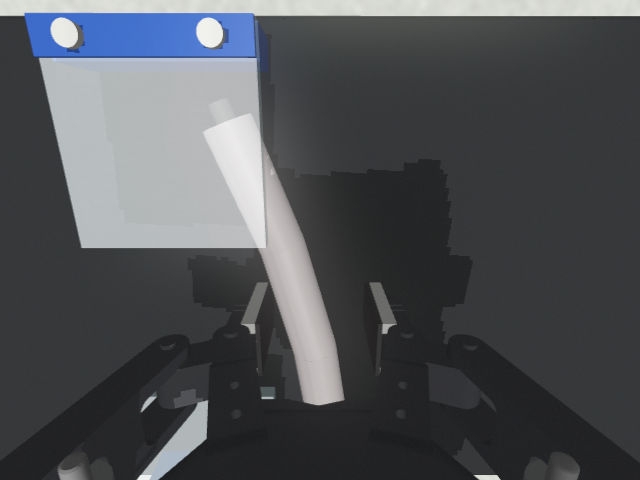

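It is coming free (force under 1 N). Backing on until it is well clear.

```bash
python3 -m jog '[[[130,0,3,0,0,0,0],[130,0,6,0,0,0,0],[130,0,9,0,0,0,0],[130,0,12,0,0,0,0],[130,0,16,0,0,0,0],[130,0,20,0,0,0,0]]]'| sed -n 4p;python3 -m jog '[[[130,0,3,0,0,0,0],[130,0,7,0,0,0,0],[130,0,11,0,0,0,0],[130,0,15,0,0,0,0],[130,0,19,0,0,0,0],[130,0,23,0,0,0,0],[130,0,27,0,0,0,0],[130,0,31,0,0,0,0],[130,0,33,0,0,0,0],[130,0,34,0,0,0,0]]]'| sed -n 4p;python3 -c "
from h import *
cv2.imwrite('pics/w12.png',eyes.read_camera('wrist')[:,:,::-1])
cv2.imwrite('pics/s12.png',cv2.resize(eyes.read_camera('side')[200:400,200:400,::-1],None,fx=3,fy=3)[:600])
rel()"
```

```text
wrist_force: [0.4, 1.1, -0.6]
wrist_force: [-0.1, 0.6, 0.3]
gauge frame x 3.1 y -104.6 z 35.3 F [ 0.85 -0.07  0.22] gap 0.0419284769193375 t 20.5 q [-0.17  0.7   0.05  2.05 -0.09  0.39 -1.55]
```

View pics/w12.png

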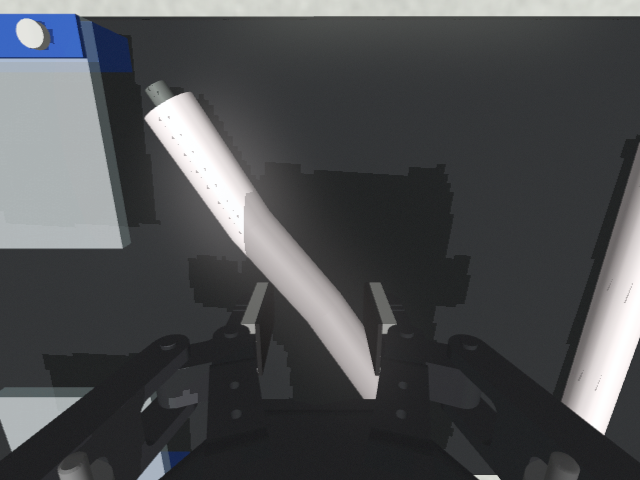

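View pics/s12.png

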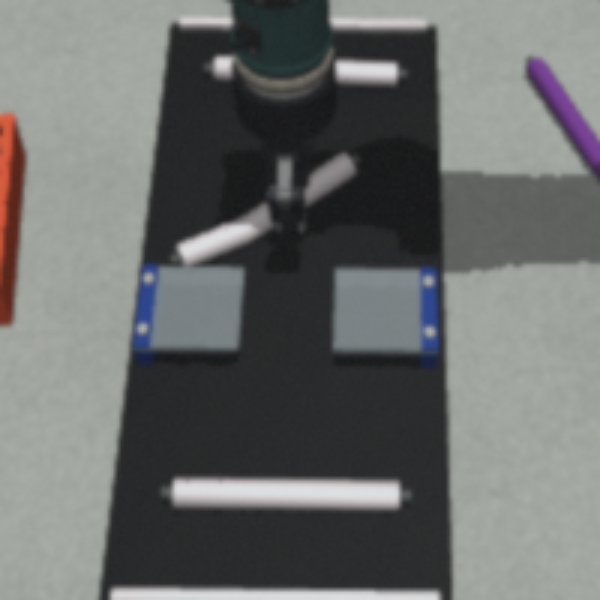

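The bar is backed out, clear of the rails, and skewed about 35°. I'll rise a little and measure it before gripping.

```bash
python3 -m jog '[[[130,0,0,-25,0,0,0],[130,0,0,-60,0,0,0],[130,-20,0,-95,0,0,0],[130,-30,0,-110,0,0,0],[130,-30,0,-110,0,0,0]]]'| sed -n 4p;python3 -c "
from h import *
im=eyes.read_camera('wrist');i=eyes.camera_info('wrist')
cv2.imwrite('pics/w13.png',im[:,:,::-1])
for r in spotter.pinpoint('wrist','bar_b'): print(np.round(r['uv'],1),round(r['score'],2),onz(i,r['uv'],.04))
im=eyes.read_camera('side');i=eyes.camera_info('side')
cv2.imwrite('pics/s13.png',cv2.resize(im[200:300,230:370,::-1],None,fx=5,fy=5))
for r in spotter.pinpoint('side','bar_b'): print(np.round(r['uv'],1),round(r['score'],2),onz(i,r['uv'],.04))
rel()"
```

```text
wrist_force: [-0.3, 0.1, 0.9]
[314.  162.8] 0.74 [0.60180041 0.03888865 0.04      ]
[500.  198.2] 0.7 [ 0.58558486 -0.10222636  0.04      ]
[394.  238.3] 0.94 [ 0.34468798 -0.07761217  0.04      ]
[288.6 265.4] 0.89 [0.60106809 0.02814452 0.04      ]
[389.2 126.6] 0.81 [ 0.35323326 -0.52311462  0.04      ]
[294.7 362.7] 0.64 [0.55807696 0.27683632 0.04      ]
[304.1 220.6] 0.58 [ 0.57799063 -0.11773232  0.04      ]
gauge frame x -26.8 y -104.0 z 144.3 F [ 0.87 -0.32 -0.07] gap 0.0419723177723993 t 21.2 q [-0.2   0.5   0.08  2.07 -0.07  0.57 -1.57]
```

View pics/w13.png

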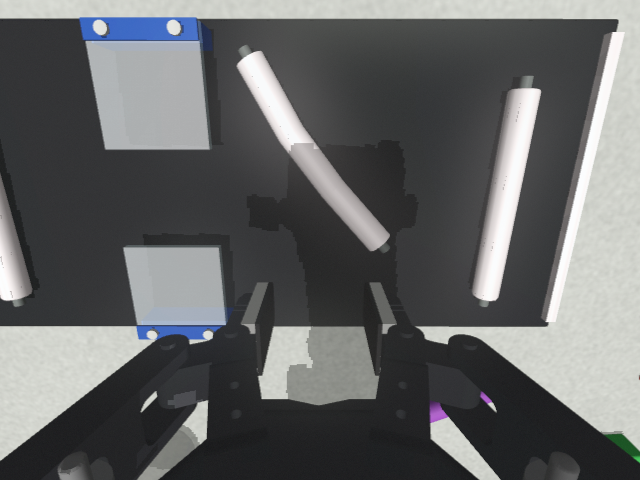

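View pics/s13.png

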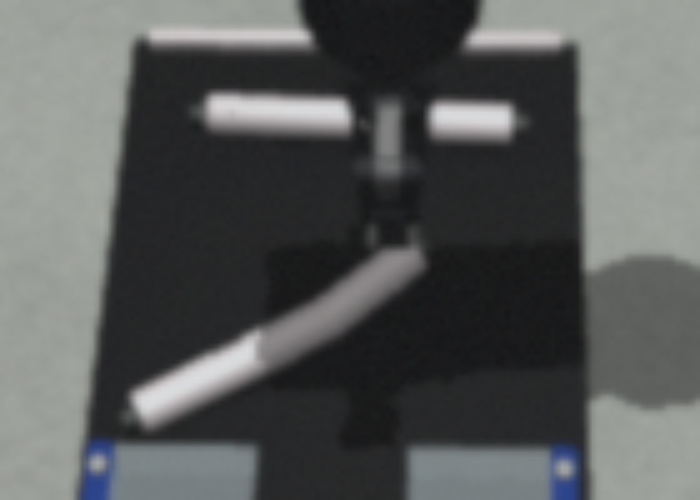

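The wrist view shows the bent bar from (248,52) to (385,247), with its middle section around (315,165). The third bar is at col 508. Computing the bar's pose.

```bash
python3 -c "
from h import *
np.set_printoptions(precision=4,suppress=True)
im=cv2.imread('pics/w13.png');i=eyes.camera_info('wrist')
m=np.zeros((480,640),np.uint8);m[45:258,225:400]=((im.min(2)>115)[45:258,225:400])*255
n,l,st,ce=cv2.connectedComponentsWithStats(m)
k=1+np.argmax(st[1:,4]);ys,xs=np.nonzero(l==k);print(st[k],ce[k])
P=np.array([onz(i,(u,v),.043)[:2] for u,v in zip(xs,ys)])
mu=P.mean(0);w,V=np.linalg.eigh(np.cov(P.T));a=V[:,1]*np.sign(V[0,1]);b=np.array([-a[1],a[0]]);t=(P-mu)@a;s=(P-mu)@b
c0=(t.max()+t.min())/2;print('mu',mu,'mid',mu+a*c0,'yaw',np.arctan2(a[1],a[0]),'len',np.ptp(t))
for q in np.arange(-80,81,10)/1e3:
    o=abs(t-c0-q)<.004
    if o.any(): print(round(q*1e3),'s mid %.1f w %.1f'%((s[o].max()+s[o].min())*500,np.ptp(s[o])*1e3), mu+a*(c0+q)+b*(s[o].max()+s[o].min())/2)
si=eyes.camera_info('side'); print('side mid',onz(si,(291,264),.043),onz(si,(230+255/5,200+345/5),.043),onz(si,(230+365/5,200+285/5),.043))
it=eyes.camera_info('side');print(tri(i,(315,168),si,(291,264)))
"
```

```text
[ 236   45  154  206 6468] [306.671  148.9601]
mu [0.6093 0.0431] mid [0.6052 0.0397] yaw 0.6988889249568035 len 0.16805275744221382
-80 s mid -3.5 w 19.5 [ 0.5462 -0.0145]
-70 s mid -2.8 w 19.9 [ 0.5534 -0.0075]
-60 s mid -1.8 w 19.8 [ 0.5604 -0.0003]
-50 s mid -0.8 w 19.4 [0.5674 0.0069]
-40 s mid 0.1 w 19.5 [0.5745 0.014 ]
-30 s mid 1.0 w 19.4 [0.5816 0.0211]
-20 s mid 1.7 w 19.1 [0.5888 0.0281]
-10 s mid 1.9 w 19.0 [0.5963 0.0346]
0 s mid 2.1 w 19.2 [0.6038 0.0413]
10 s mid 2.4 w 19.2 [0.6113 0.0479]
20 s mid 2.7 w 19.9 [0.6188 0.0546]
30 s mid 1.9 w 20.2 [0.6269 0.0604]
40 s mid 0.8 w 20.4 [0.6353 0.066 ]
50 s mid -0.4 w 20.3 [0.6437 0.0715]
60 s mid -1.6 w 20.3 [0.6521 0.077 ]
70 s mid -2.8 w 20.4 [0.6606 0.0825]
80 s mid -2.3 w 17.0 [0.6679 0.0894]
side mid [0.5954 0.0256 0.043 ] [0.6176 0.0423 0.043 ] [0.5685 0.0023 0.043 ]
(array([0.5967, 0.0367, 0.0568]), np.float64(0.006576374927574647))
```

```bash
python3 -c "
from h import *
np.set_printoptions(precision=4,suppress=True)
i=eyes.camera_info('wrist');si=eyes.camera_info('side')
for u in ((314,162.8),(311,160),(318,168)):
  for v in((286.5,266.8),(288.6,265.4),(291,264)): print(u,v,*tri(i,u,si,v))
# ends
print('far end',tri(i,(250,60),si,(259,282)),'near',tri(i,(378,243),si,(313,252)))
go([.601,.036,.125],.72);rel()
"
```

```text
(314, 162.8) (286.5, 266.8) [0.6034 0.039  0.0496] 0.001940449248245593
(314, 162.8) (288.6, 265.4) [0.6011 0.0381 0.0531] 0.0037321293205641775
(314, 162.8) (291, 264) [0.5984 0.0372 0.0566] 0.010079031634541873
(311, 160) (286.5, 266.8) [0.6042 0.0408 0.0515] 0.0003933639552305734
(311, 160) (288.6, 265.4) [0.6019 0.0399 0.0552] 0.0060202350045916305
(311, 160) (291, 264) [0.5992 0.039  0.0588] 0.012321645708140384
(318, 168) (286.5, 266.8) [0.6018 0.0367 0.0475] 0.006099774658550369
(318, 168) (288.6, 265.4) [0.5995 0.0358 0.0509] 0.00035725920088333895
(318, 168) (291, 264) [0.5968 0.0347 0.0541] 0.006058127707814791
far end (array([0.6644, 0.0846, 0.0444]), np.float64(0.00046033242939435296)) near (array([ 0.5454, -0.014 ,  0.0444]), np.float64(4.469007345100909e-05))
t 21.2 shift [51.8 -1.1 19.3] rot [-0.0003  0.001  -0.6508] F [ 0.89 -0.26 -0.07]
gauge frame x -26.8 y -104.0 z 144.3 F [ 0.87 -0.32 -0.07] gap 0.0419723177723993 t 21.2 q [-0.2   0.5   0.08  2.07 -0.07  0.57 -1.57]
```

```bash
python3 -m jog '[[[115,20,0,0,0,0,-0.14],[115,40,-1,0,0,0,-0.28],[115,53,-2,10,0,0,-0.42],[115,53,-3,30,0,0,-0.56],[115,53,-3,50,0,0,-0.65],[115,53,-3,50,0,0,-0.65]]]'| sed -n 2,4p;python3 -c "
from h import *
cv2.imwrite('pics/w14.png',eyes.read_camera('wrist')[:,:,::-1])
rel();go([.602,.038,.036],.72)"
```

```text
ee_pos: [0.5997, 0.0375, 0.0914]
orientation: [-0.001, 0.936, 0.352, -0.004]
wrist_force: [-0.4, -0.7, -0.8]
gauge frame x 24.8 y -101.4 z 92.9 F [0.16 0.63 1.22] gap 0.046730864525804626 t 21.85 q [-0.07  0.62 -0.09  1.98  0.1   0.55 -1.09]
t 21.85 shift [ 1.5  0.7 56.9] rot [-0.0032  0.0038 -0.0032] F [0.11 0.64 1.22]
```

View pics/w14.png

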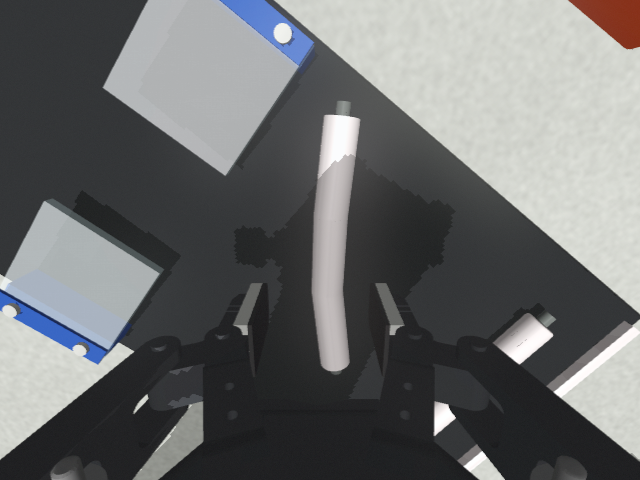

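The bent bar's middle section (col 328) lies between the pads and is aligned with them. Descending and closing.

```bash
python3 -m jog '[[[115,1,2,20,0,0,0],[115,1,3,38,0,0,0],[115,1,3,50,0,0,0],[115,1,3,56,0,0,0],[150,1,3,56,0,0,0],[175,1,3,56,0,0,0],[195,1,3,56,0,0,0],[215,1,3,56,0,0,0],[255,1,3,56,0,0,0],[255,1,3,56,0,0,0],[255,1,3,56,0,0,0]]]'| sed -n 2,5p
```

```text
ee_pos: [0.6055, 0.0363, 0.0403]
orientation: [0.0, 0.936, 0.352, 0.001]
wrist_force: [-0.7, -0.3, 5.9]
finger_gap: 0.017
```

```bash
python3 -c "
from h import *
cv2.imwrite('pics/w15.png',eyes.read_camera('wrist')[:,:,::-1])
cv2.imwrite('pics/s15.png',cv2.resize(eyes.read_camera('side')[200:300,230:370,::-1],None,fx=5,fy=5))
rel();go([.602,.038,.036],.72)"
```

```text
gauge frame x 29.5 y -103.0 z 40.3 F [-1.02 -0.92  6.1 ] gap 0.017168454477755203 t 23.05 q [-0.08  0.71 -0.08  1.99  0.12  0.45 -1.1 ]
t 23.05 shift [-1.5 -3.6  4.3] rot [ 0.0009 -0.0013 -0.0013] F [-0.95 -0.99  6.1 ]
```

View pics/w15.png

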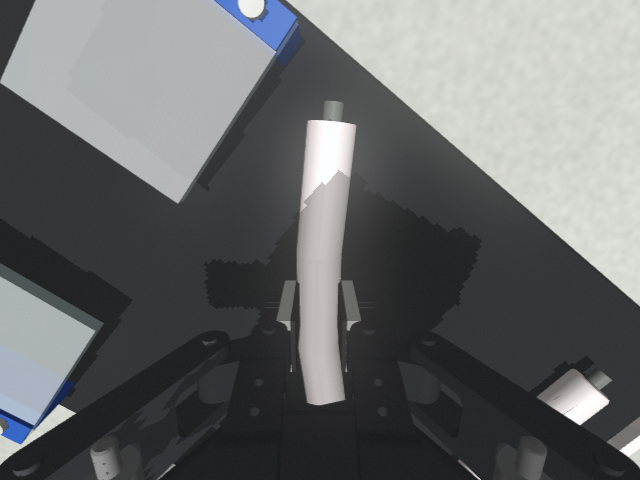

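View pics/s15.png

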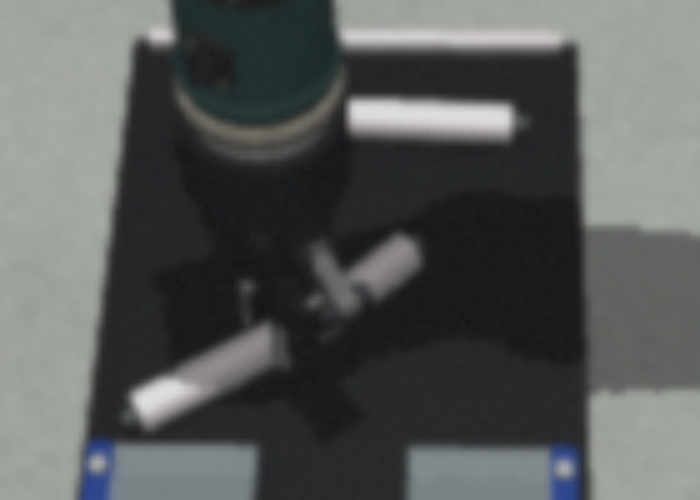

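The pads hold the bar at mid-length. The gap reads 17 mm against a 20 mm bar, so I'll test with a tiny lift before trusting the grip.

```bash
python3 -m jog '[[[255,0,0,-3,0,0,0],[255,0,0,-6,0,0,0],[255,0,0,-9,0,0,0],[255,0,0,-12,0,0,0],[255,0,0,-12,0,0,0]]]'| sed -n 2,5p; python3 -c "
from h import *
cv2.imwrite('pics/s16.png',cv2.resize(eyes.read_camera('side')[200:300,230:370,::-1],None,fx=5,fy=5))
rel()"
```

```text
ee_pos: [0.605, 0.0362, 0.0516]
orientation: [0.0, 0.936, 0.352, 0.0]
wrist_force: [-0.7, -0.5, -0.5]
finger_gap: 0.0168
gauge frame x 28.8 y -103.0 z 51.4 F [-1.35  0.02 -1.42] gap 0.01708380111125658 t 23.6 q [-0.08  0.69 -0.08  1.99  0.11  0.47 -1.09]
```

View pics/s16.png

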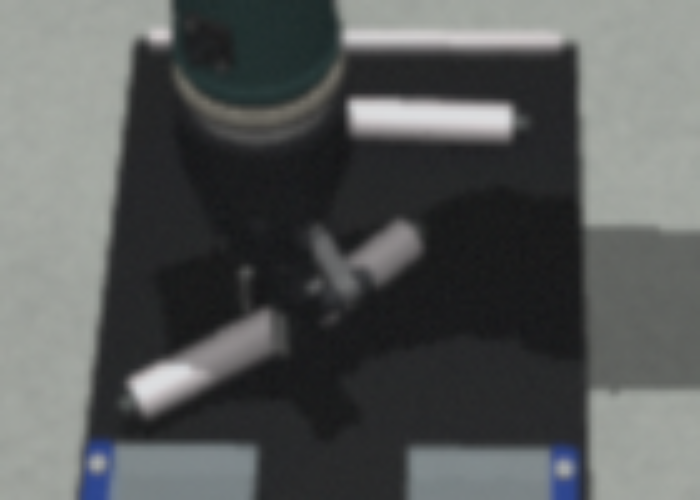

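Grip holds: both ends came up with the tool and the gap is stable. Now lifting higher and moving to the tray.

```bash
python3 -c "
from h import *
go([.515,-.367,.13],0.005)"
```

```text
t 23.6 shift [-333.1  244.3  -78.6] rot [ 1.000e-04 -3.000e-04  7.138e-01] F [-1.34 -0.08 -1.42]
```

```bash
python3 -m jog '[[[255,0,0,-20,0,0,0],[255,0,0,-45,0,0,0],[255,-5,4,-68,0,0,0.02],[255,-20,15,-78,0,0,0.06],[255,-45,33,-78,0,0,0.12],[255,-73,53,-78,0,0,0.19],[255,-101,74,-78,0,0,0.26],[255,-129,95,-78,0,0,0.33],[255,-157,115,-78,0,0,0.40],[255,-185,136,-78,0,0,0.47],[255,-213,156,-78,0,0,0.54],[255,-241,177,-78,0,0,0.6],[255,-269,197,-78,0,0,0.65],[255,-295,216,-78,0,0,0.69],[255,-316,232,-78,0,0,0.71],[255,-328,241,-78,0,0,0.714],[255,-333,244,-78,0,0,0.714],[255,-333,244,-78,0,0,0.714],[255,-333,244,-78,0,0,0.714]]]'| sed -n 2,5p; python3 -c "
from h import *
cv2.imwrite('pics/s17.png',cv2.resize(eyes.read_camera('side')[100:240,230:430,::-1],None,fx=4,fy=4))
cv2.imwrite('pics/w17.png',eyes.read_camera('wrist')[:,:,::-1])
rel()"
```

```text
ee_pos: [0.5152, -0.3648, 0.129]
orientation: [-0.001, 1.0, 0.003, -0.0]
wrist_force: [-0.1, 0.2, -1.4]
finger_gap: 0.0168
gauge frame x -87.8 y -496.6 z 129.1 F [-0.02 -0.43 -1.85] gap 0.017074445957485113 t 25.6 q [ 0.5   0.6   0.06  1.9  -0.06  0.64 -0.97]
```

View pics/s17.png

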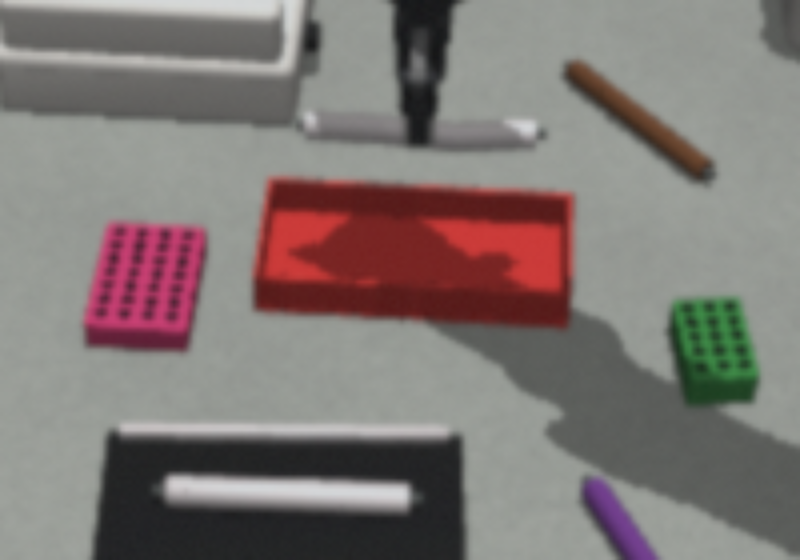

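View pics/w17.png

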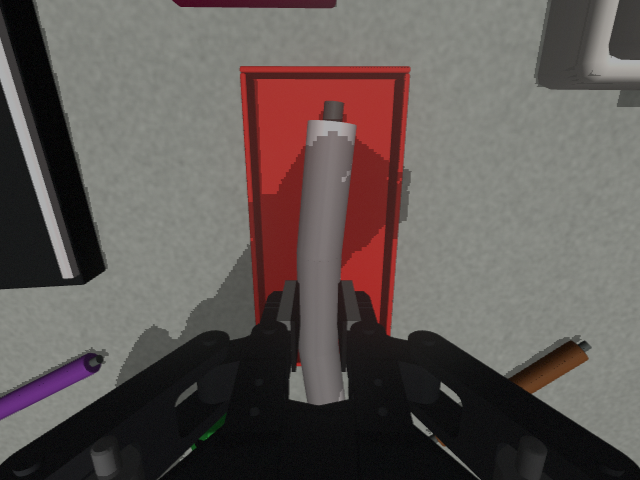

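The bar is held over the tray, which spans cols 242-408 with the bar at col ~322. Lowering.

```bash
python3 -m jog '[[[255,0,1,20,0,0,0],[255,0,2,45,0,0,0],[255,0,2,68,0,0,0],[255,0,2,86,0,0,0],[255,0,2,98,0,0,0],[255,0,2,106,0,0,0],[255,0,2,109,0,0,0],[255,0,2,109,0,0,0]]]'| sed -n 2,5p
```

```text
ee_pos: [0.5152, -0.3686, 0.0204]
orientation: [0.0, 1.0, 0.003, 0.0]
wrist_force: [0.2, 0.8, -1.1]
finger_gap: 0.0176
```

```bash
python3 -m jog '[[[255,0,0,1,0,0,0],[255,0,0,2,0,0,0],[255,0,0,3,0,0,0]]]'| sed -n 2,5p
```

```text
ee_pos: [0.5152, -0.369, 0.0178]
orientation: [0.0, 1.0, 0.002, 0.0]
wrist_force: [-0.2, -0.6, -1.9]
finger_gap: 0.0174
```

```bash
python3 -m jog '[[[255,0,0,1,0,0,0],[255,0,0,2,0,0,0]]]'| sed -n 2,5p
```

```text
ee_pos: [0.5149, -0.3688, 0.0154]
orientation: [0.0, 1.0, 0.002, 0.0]
wrist_force: [-0.3, 0.3, -1.4]
finger_gap: 0.0169
```

```bash
python3 -m jog '[[[255,0,0,1,0,0,0],[255,0,0,2,0,0,0]]]'| sed -n 2,4p
```

```text
ee_pos: [0.5149, -0.3688, 0.0142]
orientation: [-0.0, 1.0, 0.002, -0.0]
wrist_force: [-2.3, 1.7, 12.3]
```

```bash
python3 -m jog '[[[255,0,0,1,0,0,0]]]'| sed -n 2,4p
```

```text
ee_pos: [0.5149, -0.3688, 0.0142]
orientation: [-0.0, 1.0, 0.002, -0.0]
wrist_force: [-3.6, 2.0, 19.2]
```

Contact with the tray floor is clear, at the height expected (about 14 mm). I ease off and open moderately, staying inside the tray walls.

```bash
python3 -m jog '[[[255,0,0,-1.5,0,0,0],[200,0,0,-2,0,0,0],[185,0,0,-2,0,0,0],[165,0,0,-2,0,0,0],[145,0,0,-2,0,0,0],[135,0,0,-2,0,0,0],[135,0,0,-2,0,0,0]]]'| sed -n 2,5p; python3 -c "
from h import *
cv2.imwrite('pics/w18.png',eyes.read_camera('wrist')[:,:,::-1])"
```

```text
ee_pos: [0.5149, -0.3687, 0.0142]
orientation: [-0.0, 1.0, 0.002, -0.0]
wrist_force: [-0.3, -0.2, -0.5]
finger_gap: 0.0401
```

View pics/w18.png

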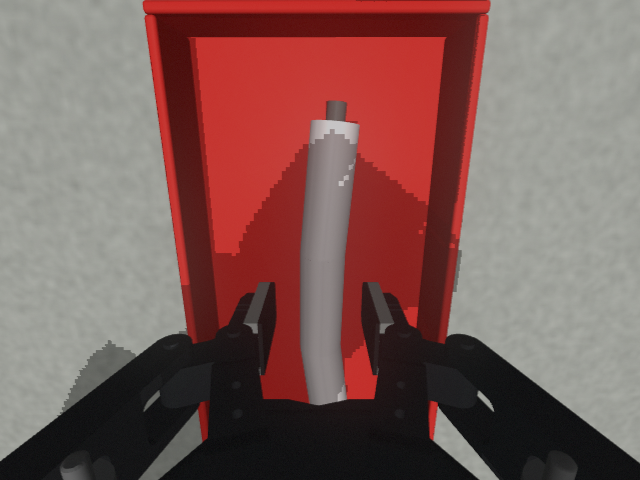

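The bar lies released on the tray floor. Rising, then on to the third bar.

```bash
python3 -c "
from h import *
go([.583,-.106,.125],YAW)"
```

```text
t 27.95 shift [  69.4 -262.4 -110.8] rot [-0.      0.     -0.0642] F [-0.67 -0.59 -0.22]
```

```bash
python3 -m jog '[[[135,0,0,-15,0,0,0],[135,0,0,-45,0,0,0],[135,0,0,-80,0,0,0],[130,4,-15,-105,0,0,-0.01],[130,12,-45,-111,0,0,-0.02],[130,22,-85,-111,0,0,-0.03],[130,33,-125,-111,0,0,-0.04],[130,44,-165,-111,0,0,-0.05],[130,54,-205,-111,0,0,-0.06],[130,64,-240,-111,0,0,-0.064],[130,69,-258,-111,0,0,-0.064],[130,69,-262,-111,0,0,-0.064],[130,69,-262,-111,0,0,-0.064],[130,69,-262,-111,0,0,-0.064]]]'| sed -n 2,5p; python3 -c "
from h import *
cv2.imwrite('pics/w19.png',eyes.read_camera('wrist')[:,:,::-1])
cv2.imwrite('pics/s19.png',cv2.resize(eyes.read_camera('side')[100:300,220:420,::-1],None,fx=3,fy=3))
rel()"
```

```text
ee_pos: [0.582, -0.1086, 0.1257]
orientation: [0.001, 0.999, 0.033, -0.0]
wrist_force: [0.2, -0.3, -0.2]
finger_gap: 0.0415
gauge frame x -4.0 y -246.1 z 125.5 F [ 1.48 -0.75  0.35] gap 0.04172888627419121 t 29.45 q [ 0.06  0.57  0.07  1.99 -0.07  0.58 -1.33]
```

View pics/w19.png

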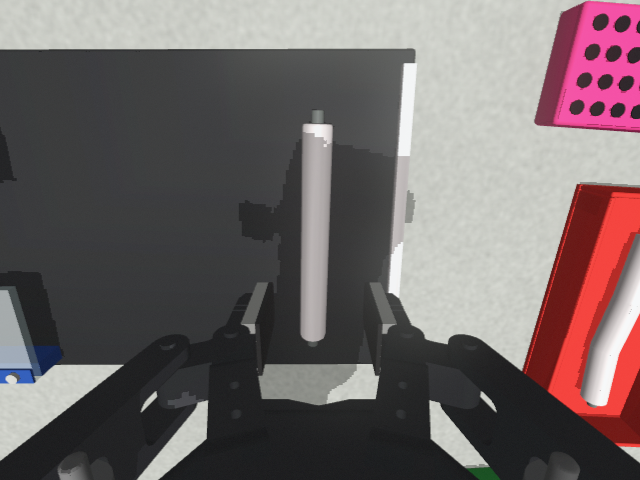

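View pics/s19.png

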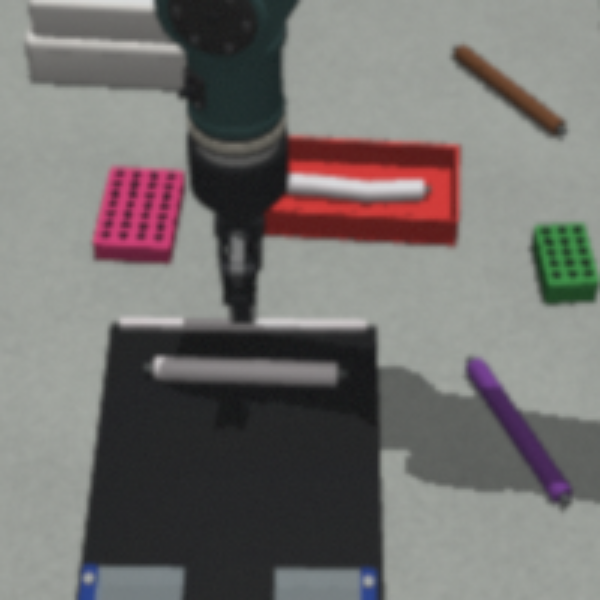

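The third bar (col 316) is centred, and the bent bar is visible lying in the tray. Descending and rolling toward the gauge.

```bash

python3 -m jog '[[[130,0,0,25,0,0,0],[130,0,0,50,0,0,0],[130,0,0,68,0,0,0],[130,0,0,80,0,0,0],[130,0,0,87,0,0,0],[130,0,0,90,0,0,0],[130,0,-3,90,0,0,0],[130,0,-8,90,0,0,0],[130,0,-13,90,0,0,0],[130,0,-18,90,0,0,0],[130,0,-24,90,0,0,0],[130,0,-30,90,0,0,0],[130,0,-36,90,0,0,0],[130,0,-42,90,0,0,0],[130,0,-48,90,0,0,0],[130,0,-54,90,0,0,0],[130,0,-60,90,0,0,0],[130,0,-66,90,0,0,0],[130,0,-72,90,0,0,0],[130,0,-78,90,0,0,0]]]'| sed -n 2,4p
python3 -m jog '[[[130,0,-6,0,0,0,0],[130,0,-12,0,0,0,0],[130,0,-18,0,0,0,0],[130,0,-24,0,0,0,0],[130,0,-30,0,0,0,0],[130,0,-36,0,0,0,0],[130,0,-42,0,0,0,0],[130,0,-48,0,0,0,0],[130,0,-54,0,0,0,0],[130,0,-60,0,0,0,0],[130,0,-66,0,0,0,0],[130,0,-72,0,0,0,0],[130,0,-78,0,0,0,0],[130,0,-84,0,0,0,0],[130,0,-90,0,0,0,0],[130,0,-96,0,0,0,0],[130,0,-102,0,0,0,0],[130,0,-107,0,0,0,0],[130,0,-111,0,0,0,0],[130,0,-113,0,0,0,0]]]'| sed -n 2,4p
python3 -c "
from h import *
cv2.imwrite('pics/w20.png',eyes.read_camera('wrist')[:,:,::-1])
rel()"
```

```text
ee_pos: [0.5772, -0.0281, 0.0353]
orientation: [0.0, 0.999, 0.034, -0.0]
wrist_force: [-1.0, 0.5, 0.1]
ee_pos: [0.5694, 0.0849, 0.0353]
orientation: [-0.0, 0.999, 0.035, -0.0]
wrist_force: [-0.2, -0.3, -0.0]
gauge frame x -3.2 y -51.9 z 35.3 F [-0.19  0.25 -0.47] gap 0.04169436264563132 t 33.5 q [-0.29  0.7   0.09  2.06 -0.15  0.39 -1.58]
```

View pics/w20.png

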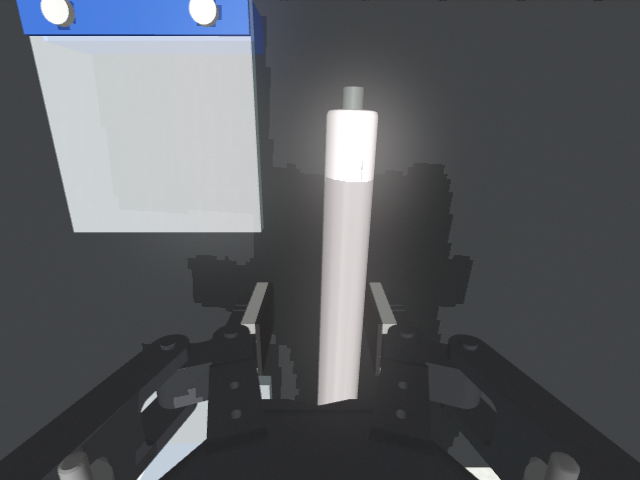

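The bar is straight across and clear of the walls. Into the gauge in short steps.

```bash

python3 -m jog '[[[130,0,-4,0,0,0,0],[130,0,-8,0,0,0,0],[130,0,-12,0,0,0,0],[130,0,-16,0,0,0,0],[130,0,-20,0,0,0,0],[130,0,-24,0,0,0,0]]]' | sed -n 2,4p
python3 -m jog '[[[130,0,-3,0,0,0,0],[130,0,-6,0,0,0,0],[130,0,-9,0,0,0,0]]]'| sed -n 4p
python3 -m jog '[[[130,0,-3,0,0,0,0],[130,0,-6,0,0,0,0],[130,0,-9,0,0,0,0]]]'| sed -n 4p
```

```text
ee_pos: [0.5678, 0.1085, 0.0353]
orientation: [-0.0, 0.999, 0.034, 0.0]
wrist_force: [-0.5, 0.2, 0.1]
wrist_force: [0.6, 0.8, 0.3]
wrist_force: [-0.4, -0.3, -0.6]
```

```bash

python3 -m jog '[[[130,0,-3,0,0,0,0],[130,0,-6,0,0,0,0],[130,0,-9,0,0,0,0]]]'| sed -n 4p
python3 -m jog '[[[130,0,-3,0,0,0,0],[130,0,-6,0,0,0,0],[130,0,-9,0,0,0,0]]]'| sed -n 4p
python3 -m jog '[[[130,0,-3,0,0,0,0],[130,0,-6,0,0,0,0],[130,0,-9,0,0,0,0]]]'| sed -n 4p
python3 -c "
from h import *
cv2.imwrite('pics/w21.png',eyes.read_camera('wrist')[:,:,::-1])
rel()"
```

```text
wrist_force: [-1.2, -0.1, -0.1]
wrist_force: [0.4, 0.2, -0.2]
wrist_force: [0.6, -0.4, -0.1]
gauge frame x -3.2 y 17.3 z 35.3 F [ 0.73  1.36 -0.31] gap 0.04160711907836742 t 35.65 q [-0.42  0.7   0.11  2.04 -0.18  0.4  -1.67]
```

View pics/w21.png

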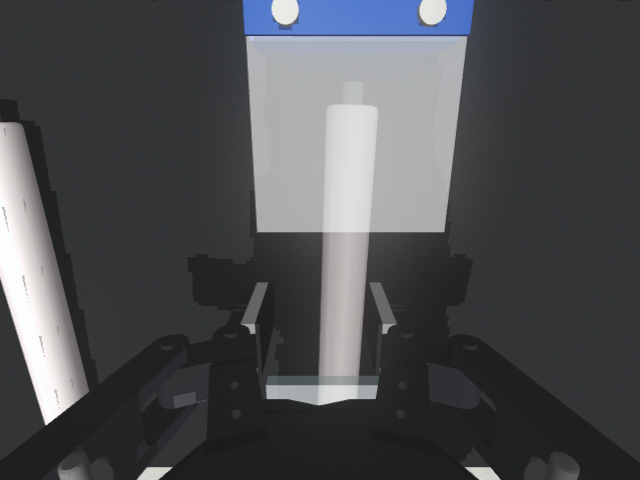

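Mid-gauge and rolling freely under the rails. On to about 72 mm past the gauge's middle.

```bash

python3 -m jog '[[[130,0,-4,0,0,0,0],[130,0,-9,0,0,0,0],[130,0,-14,0,0,0,0],[130,0,-19,0,0,0,0],[130,0,-24,0,0,0,0],[130,0,-29,0,0,0,0],[130,0,-34,0,0,0,0],[130,0,-39,0,0,0,0],[130,0,-44,0,0,0,0],[130,0,-49,0,0,0,0],[130,0,-54,0,0,0,0],[130,0,-59,0,0,0,0],[130,0,-63,0,0,0,0],[130,0,-65,0,0,0,0],[130,0,-66,0,0,0,0],[130,0,-66,0,0,0,0]]]'| sed -n 2,4p
python3 -c "
from h import *
cv2.imwrite('pics/w22.png',eyes.read_camera('wrist')[:,:,::-1])
rel()"
```

```text
ee_pos: [0.5601, 0.2189, 0.0352]
orientation: [0.0, 0.999, 0.034, -0.0]
wrist_force: [0.0, -0.7, 1.0]
gauge frame x -3.2 y 82.0 z 35.3 F [ 0.49 -0.2  -0.21] gap 0.04170547827583194 t 37.3 q [-0.54  0.72  0.13  2.01 -0.2   0.43 -1.76]
```

View pics/w22.png

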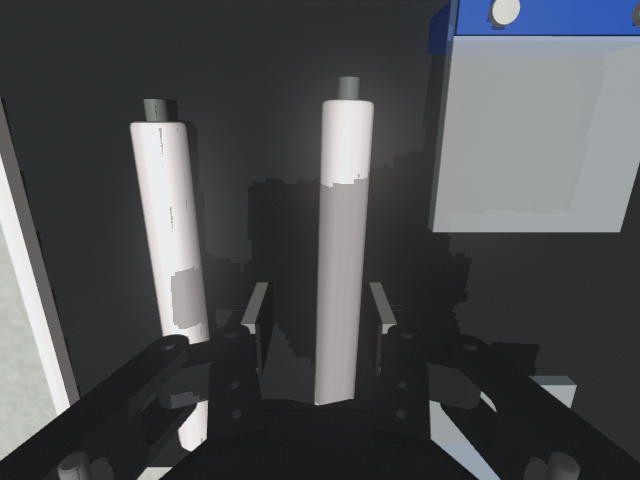

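Both sound bars are beyond the rails. I'll lift away and swing the arm aside to check from above.

```bash

python3 -m jog '[[[130,0,0,-10,0,0,0],[130,0,0,-30,0,0,0],[130,0,0,-65,0,0,0],[130,0,0,-110,0,0,0],[130,0,10,-150,0,0,0],[130,0,40,-160,0,0,0],[130,0,80,-160,0,0,0],[130,0,120,-160,0,0,0],[130,0,160,-160,0,0,0],[130,0,200,-160,0,0,0],[130,0,240,-160,0,0,0],[130,0,270,-160,0,0,0],[130,0,285,-160,0,0,0],[130,0,285,-160,0,0,0]]]'| sed -n 2,4p
python3 - <<'E'
from h import *
it,si=eyes.camera_info("top"),eyes.camera_info("side")
T=eyes.read_camera("top");S=eyes.read_camera("side")
cv2.imwrite("pics/t23.png",cv2.resize(T[100:340,130:530,::-1],None,fx=2,fy=2));cv2.imwrite("pics/s23.png",S[:,:,::-1])
for c,i in(("top",it),("side",si)):
    for r in spotter.pinpoint(c,"bar_a"):
        p=onz(i,r["uv"],.04);d=p[:2]-G
        print(c,np.round(r["uv"],1),round(r["score"],2),np.round(p[:2],3),"gauge",np.round([d@ex*1e3,d@ey*1e3],1))
rel()
E
```

```text
ee_pos: [0.5796, -0.0683, 0.1959]
orientation: [0.001, 0.999, 0.032, 0.0]
wrist_force: [1.2, 1.0, 0.6]
top [214.5 230.8] 0.91 [0.552 0.281] gauge [ -7.  144.4]
top [433.8 246.1] 0.87 [ 0.522 -0.356] gauge [ -80.7 -488.2]
top [498.3 306. ] 0.78 [ 0.353 -0.545] gauge [-262.6 -665. ]
top [339.1 306.5] 0.67 [ 0.342 -0.084] gauge [-241.8 -204.8]
top [239.3 226.3] 0.61 [0.567 0.21 ] gauge [ 2.8 72.5]
side [335.  160.5] 0.83 [ 0.512 -0.355] gauge [ -91.1 -486.4]
side [293.7 362.1] 0.64 [0.56  0.276] gauge [  0.9 138.9]
side [391.6 242.5] 0.6 [ 0.351 -0.063] gauge [-231.4 -185. ]
side [296.7 329.6] 0.57 [0.562 0.199] gauge [-2.3 62.5]
gauge frame x -3.0 y -200.0 z 195.2 F [ 0.17  0.19 -0.37] gap 0.04206660006133939 t 38.9 q [-0.12  0.47  0.21  1.97 -0.14  0.72 -1.32]
```

View pics/t23.png

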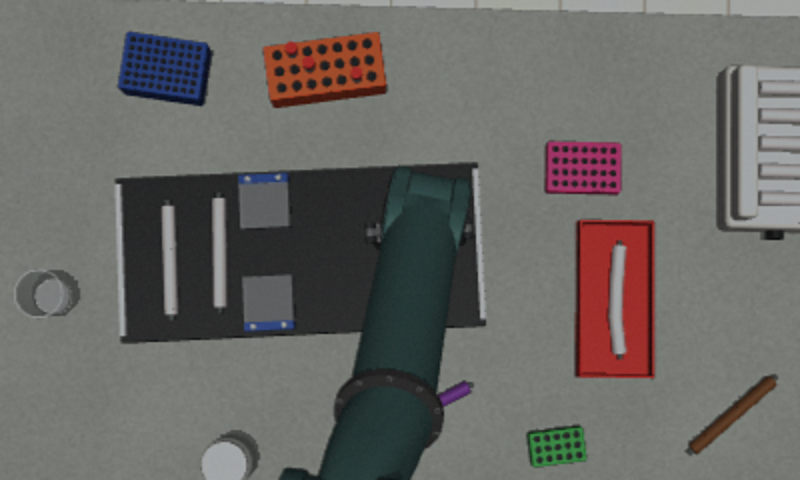

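View pics/s23.png

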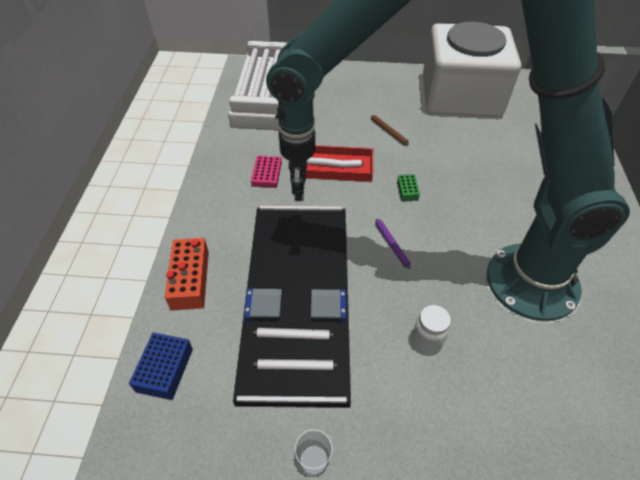

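The final views show both sound bars straight across beyond the rails, about 72 and 144 mm past the gauge middle (63 and 139 mm in the side view). The bent bar lies in the tray, and the bystanders are where they started. Handing in.

```bash
python3 -c "
from h import *
it,si=eyes.camera_info('top'),eyes.camera_info('side')
print('tray bar',tri(it,(433.8,246.1),si,(335,160.5)))
print(order.job_done())"
```

```text
tray bar (array([ 0.5169232 , -0.35554143,  0.03954781]), np.float64(0.010520727913530772))
the job is handed in; nothing more can be done
None
```

I handed the job in at about 39 s. The bent bar was the middle of the three: it is in the red tray, and the two sound bars lie beyond the gauge. No verdict is reported, so what follows is from my own checks.

- **Sound bars:** both rolled through the gauge with the push at noise level, about 1 N. They lie straight across the plate, past the rails. The top view puts them about 72 and 144 mm past the gauge middle, and the side view 63 and 139 mm; the limit is 43 mm.
- **Bent bar:** the push rose past 4 N and stayed there, to about 4.7 N along the rolling direction, with the bar skewed. I stopped, drew it back slowly until it came free, gripped it at mid-length, and lowered it into the tray until it touched the floor. Pressing down to confirm contact reached about 19 N.
- **Bystanders and look-alikes:** in the last pictures the pink block, the beaker, and the purple and brown bars had not moved noticeably.

**Checks that disagreed:**
- **Height in the tray:** the final two-view measurement gave about 40 mm, over the 28 mm limit, but its sight lines missed each other by 10 mm, so I did not trust it. The grip height when the bar touched the floor puts its middle at about 14–22 mm.
- **Grip opening:** the fingers read 17 mm on a 20 mm bar. I tested the grip with a 12 mm lift first, and it held.

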